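# Gauge the brass bushes for blind bores and sort them

### The arm

A 7-joint arm with a two-finger parallel gripper is mounted at the origin on the work surface. World frame = base frame: x ahead of the robot, y to its left, z up, the work surface at z = 0. Lengths are in m, angles in rad, forces in N, time in s.
With the tool pointing down it reaches from about 0.425 to 0.925 m from the base axis. Payload 6.8 kg.
Tool frame: the origin (TCP) lies at the very end of the fingers, on their centre line; the grasp point (between the pads) lies 19 mm behind it; z points along the fingers, y is the line along which they close (so a half turn about z gives the same grasp; the last joint's range is limited). The gripper opens to 85 mm and grips with 20 to 120 N. Pads are 22 mm wide; open, the fingers measure 114 mm over their backs; the gripper's body (76 mm by 85 mm) begins 54 mm behind the grasp point. The pads swing forward as they close: fully open they stand 13 mm farther back than shut.
Start: joints at [0.994, 0.477, 0.022, 1.555, -0.011, 1.109, -0.083], TCP at [0.305, -0.602, 0.231] pointing down, gripper open.
Joint ranges: [-2.96, 2.96], [-0.34, 2.1], [-1.41, 1.46], [0.24, 2.44], [-1.37, 4.51], [0.17, 1.92], [-2.96, 2.96]. Speed limits (rad/s): [2.39, 2.39, 3.14, 3.14, 3.14, 3.14, 3.14].

### API

Orientations are given as a unit quaternion [w, x, y, z].
In Python, from station import readout, viewer, bot gives the robot as it stands. The module is installed in compiled form; this text tells all that it offers.
- The arm moves only by the shell command python3 -m handwheel 'ROWS' [FORCE]. ROWS is JSON, a list of rows, each a list of 3 entries, a list of its own where there are three numbers: the shift along the tool's x, y, z in mm, then the turn, a rotation vector about the tool's x, y, z in degrees, then the gripper command: -1 is fully open, 1 is shut, values between are in proportion. In form: [[[x, y, z], [ax, ay, az], grip], ...]. A call has 1 to 20 rows; each row is the pose to reach, as a shift and turn from the pose commanded when the call began, along the tool's axes at that moment; what a row does not reach only later rows make up. A row lasts 1/12 s, in which the tool goes at most 41.7 mm and 7.16 degrees, less where a joint would pass 70% of its speed; a pose out of reach is approached as far as the arm can. A call with a gripper value outside its range is refused whole. The fingers move at their own pace and stop on an object; FORCE is the grip in N (left out, the last holds). Time passes only in rows, so rows that repeat a pose let the fingers close. It gives the time, the measured TCP pose, the force and the opening at its end, in the units of the state.
- readout.get_obs(): the state, without advancing time (a new reading comes with each control period).
- viewer.read_camera(name): name is "scene" or "side" or "wrist"; returns a dict with "frame" (400x640x3 uint8, red, green, blue), "fx", "fy", "cx", "cy" (pixels), "rvec" (rotation vector, rad) and "tvec" (3), from world to camera coordinates, as OpenCV has them; the wrist camera has in their place "tool_from_camera" (4x4, takes a point from camera to tool coordinates, whose origin is the TCP and whose axes are the flange's). Camera axes: x right, y down, z forward; pixel columns grow to the right and rows downward; lengths in m; the calibration is good to about 2 mm. A picture is of the moment at which its call begins: read the wrist's pose just before it. There is no depth.
- bot.hand_in(): hands the job in, once; it reports no verdict.
Trained networks look in a picture, given as the dict that the camera call returned (one of the last four; its "shot" number tells which), for a name from the list of things; names that differ only in an ending like _2 or _b are one class to them, and where a whole thing is asked for, a point or a joint stands for the part that bears it (a point fixed in the world has none). Each returns a list of dicts, best first, with "score" (0 to 1); they miss things now and then, are a little off and sometimes report something else, mostly with a low value. They report only what shows in the picture. A call takes as long as a camera call.
- viewer.search_frame(picture, target): "rect" ([centre column, centre row, width, height] in pixels, round what is visible of it).
- viewer.outline_of(picture, target): "mask" (400x640 bool, what is visible of it) and "rect" ([centre column, centre row, width, height] in pixels, round what is visible of it).
The state is a dict: "t": time; "q": joint angles; "joint_vel": joint speeds; "joint_torque": joint torques, N m; "eef_pos": TCP position; "tool_rot": TCP orientation; "contact_force": force on the tool from outside, world axes, zero at the start; "torque": the same for the moment, N m; "gripper_width": opening from 0.0 (shut) to 1.0 (fully open).
Only numpy, scipy, OpenCV 4.12 (cv2) and the standard library are available. Lean on these libraries where they do the work, as an engineer would, in place of code of your own. Each camera call takes 0.05 s, during which the arm holds its last target. There are 200 camera calls.

### The job

First clear every steel offcut off the grey plate into the yellow scrap bin. Then take the red-handled pin gauge from its blue stand and probe the bores of the brass bushes with it to find out which go right through and which are blind, put the gauge back fully home in its stand, and leave the through bushes standing upright in the green tray and the blind ones upright in the red tray. Do not push the black ring, the blue can or the spanner about.

Things in the scene. Friction and masses are not known exactly. Their poses are not given: they have to be found in the camera images.
- bush_a_center (a point): Upright brass hex bush, 42 mm across flats, 45 mm tall, 0.25 kg, 15 mm bore open at the top. Point: its centre, 22.5 mm above the underside; z up along the bore, x square to a flat (flats every 60 deg). A 10 mm pin goes 45 mm down a through bush (to the plate) but stops on a floor 27 mm down in a blind one. Name and outside do not tell which; it changes each start, both kinds occur. Loose insides rattle.
- bush_b_center (a point): Upright brass hex bush, 42 mm across flats, 45 mm tall, 0.25 kg, 15 mm bore open at the top. Point: its centre, 22.5 mm above the underside; z up along the bore, x square to a flat (flats every 60 deg). A 10 mm pin goes 45 mm down a through bush (to the plate) but stops on a floor 27 mm down in a blind one. Name and outside do not tell which; it changes each start, both kinds occur. Loose insides rattle.
- bush_c_center (a point): Upright brass hex bush, 42 mm across flats, 45 mm tall, 0.25 kg, 15 mm bore open at the top. Point: its centre, 22.5 mm above the underside; z up along the bore, x square to a flat (flats every 60 deg). A 10 mm pin goes 45 mm down a through bush (to the plate) but stops on a floor 27 mm down in a blind one. Name and outside do not tell which; it changes each start, both kinds occur. Loose insides rattle.
- bush_d_center (a point): Upright brass hex bush, 42 mm across flats, 45 mm tall, 0.25 kg, 15 mm bore open at the top. Point: its centre, 22.5 mm above the underside; z up along the bore, x square to a flat (flats every 60 deg). A 10 mm pin goes 45 mm down a through bush (to the plate) but stops on a floor 27 mm down in a blind one. Name and outside do not tell which; it changes each start, both kinds occur. Loose insides rattle.
- offcut_1_center (a point): Rust-brown steel offcut, a rough block 30 mm (its x) by 24 mm (its y) and 26 mm tall, about 70 g, flat on the plate; this point is its centre, 13 mm up. Two to four offcuts are there in any start; an absent one reads None.
- offcut_2_center (a point): Rust-brown steel offcut, a rough block 34 mm (its x) by 26 mm (its y) and 26 mm tall, about 70 g, flat on the plate; this point is its centre, 13 mm up. Two to four offcuts are there in any start; an absent one reads None.
- offcut_3_center (a point): Rust-brown steel offcut, a rough block 26 mm (its x) by 26 mm (its y) and 26 mm tall, about 70 g, flat on the plate; this point is its centre, 13 mm up. Two to four offcuts are there in any start; an absent one reads None.
- offcut_4_center (a point): Rust-brown steel offcut, a rough block 36 mm (its x) by 24 mm (its y) and 26 mm tall, about 70 g, flat on the plate; this point is its centre, 13 mm up. Two to four offcuts are there in any start; an absent one reads None.
- plate: Fixed grey steel plate 270 by 270 mm, 8 mm thick, on which the four bushes and the offcuts stand mixed, about 80 mm apart; origin at the middle of its underside. Beyond its far edge, out of the way (70 cm and more from the robot), lie a black ring, a tall blue can, a spanner, a carton and a black gland: leave them alone.
- scrap_bin: Fixed yellow open-topped scrap bin, 125 by 125 mm outside, 60 mm tall, walls and floor about 4 mm; origin at the middle of its underside.
- tray_green: Fixed green open tray for the good, through bushes: 200 mm (its x) by 120 mm (its y) outside, 22 mm tall, walls and floor about 4 mm; three bushes fit in a row along its x, 58 mm apart; origin at the middle of its underside. It may be left or right of the plate.
- tray_red: Fixed red open tray for the blind bushes, same size as the green one; origin at the middle of its underside.
- stand: Fixed blue stand of the pin gauge, a block 64 by 64 mm, 85 mm tall, with a vertical 17 mm hole in the middle of its top, 80 mm deep (its floor 5 mm above the bench); origin at the middle of its underside.
- pin_handle (a point): Middle of the red handle of the pin gauge: the handle is a cylinder 26 mm in diameter and 45 mm long, this point half-way up on its axis. A steel shank 10 mm in diameter and 75 mm long goes down from the handle; z points up along the axis, away from the tip. At the start the gauge hangs in the stand, the underside of the handle resting on the stand's top. About 90 g.
- pin_tip (a point): Tip of the pin gauge's shank, on the axis, 97.5 mm from the middle of the handle; z points towards the handle. With the gauge home in the stand the tip lies 10 mm above the bench.

How it is judged:
On the way, in this order (a step that is already met when the one before it is completed fails the run):
1. every offcut lies in the scrap bin (x of offcut_1_center in the frame of scrap_bin between -0.06 and 0.06 m and y of offcut_1_center in the frame of scrap_bin between -0.06 and 0.06 m and z of each of offcut_1_center, offcut_2_center, offcut_3_center, offcut_4_center in the frame of scrap_bin below 0.06 m and x of offcut_2_center in the frame of scrap_bin between -0.06 and 0.06 m and y of offcut_2_center in the frame of scrap_bin between -0.06 and 0.06 m and x of offcut_3_center in the frame of scrap_bin between -0.06 and 0.06 m and y of offcut_3_center in the frame of scrap_bin between -0.06 and 0.06 m and x of offcut_4_center in the frame of scrap_bin between -0.06 and 0.06 m and y of offcut_4_center in the frame of scrap_bin between -0.06 and 0.06 m), for 0.2 s.
2. the pin gauge's tip is in the bore of a bush, at least 10 mm deep (((x of pin_tip in the frame of bush_a_center between -0.009 and 0.009 m and y of pin_tip in the frame of bush_a_center between -0.009 and 0.009 m and z of pin_tip in the frame of bush_a_center between -0.03 and 0.012 m) or (x of pin_tip in the frame of bush_b_center between -0.009 and 0.009 m and y of pin_tip in the frame of bush_b_center between -0.009 and 0.009 m and z of pin_tip in the frame of bush_b_center between -0.03 and 0.012 m) or (x of pin_tip in the frame of bush_c_center between -0.009 and 0.009 m and y of pin_tip in the frame of bush_c_center between -0.009 and 0.009 m and z of pin_tip in the frame of bush_c_center between -0.03 and 0.012 m) or (x of pin_tip in the frame of bush_d_center between -0.009 and 0.009 m and y of pin_tip in the frame of bush_d_center between -0.009 and 0.009 m and z of pin_tip in the frame of bush_d_center between -0.03 and 0.012 m))), for 0.1 s.
At the end, for the whole second after the job is handed in: All offcuts are in the bin. Each bush rests upright (0.15 rad) on a tray floor: through ones (an open liner hidden inside) in the green tray, blind ones (a solid slug hidden inside) in the red. The gauge hangs in its stand, upright (0.12 rad), handle within 6 mm of the stand (all of step 1 and ((x of bush_a_center in the frame of tray_green between -0.094 and 0.094 m and y of bush_a_center in the frame of tray_green between -0.054 and 0.054 m and z of bush_a_center in the frame of tray_green below 0.034 m) or (x of bush_a_center in the frame of tray_red between -0.094 and 0.094 m and y of bush_a_center in the frame of tray_red between -0.054 and 0.054 m and z of bush_a_center in the frame of tray_red below 0.034 m)) and angle between each of bush_a_center, bush_b_center, bush_c_center, bush_d_center's own z axis and vertical below 0.15 rad and linear speed of each of bush_a, bush_b, bush_c, bush_d below 0.02 m/s and ((x of bush_b_center in the frame of tray_green between -0.094 and 0.094 m and y of bush_b_center in the frame of tray_green between -0.054 and 0.054 m and z of bush_b_center in the frame of tray_green below 0.034 m) or (x of bush_b_center in the frame of tray_red between -0.094 and 0.094 m and y of bush_b_center in the frame of tray_red between -0.054 and 0.054 m and z of bush_b_center in the frame of tray_red below 0.034 m)) and ((x of bush_c_center in the frame of tray_green between -0.094 and 0.094 m and y of bush_c_center in the frame of tray_green between -0.054 and 0.054 m and z of bush_c_center in the frame of tray_green below 0.034 m) or (x of bush_c_center in the frame of tray_red between -0.094 and 0.094 m and y of bush_c_center in the frame of tray_red between -0.054 and 0.054 m and z of bush_c_center in the frame of tray_red below 0.034 m)) and ((x of bush_d_center in the frame of tray_green between -0.094 and 0.094 m and y of bush_d_center in the frame of tray_green between -0.054 and 0.054 m and z of bush_d_center in the frame of tray_green below 0.034 m) or (x of bush_d_center in the frame of tray_red between -0.094 and 0.094 m and y of bush_d_center in the frame of tray_red between -0.054 and 0.054 m and z of bush_d_center in the frame of tray_red below 0.034 m)) and horizontal distance between each of slug_1, slug_2, slug_3 and tray_green above 0.125 m and horizontal distance between each of liner_1, liner_2, liner_3 and tray_red above 0.125 m and horizontal distance between pin_tip and stand below 0.012 m and angle between pin_tip's own z axis and vertical below 0.12 rad and z of pin_tip in the frame of stand below 0.016 m); the robot touches nothing.
It fails at once if the black ring is moved more than 40 mm (distance of flange from where it was at the start of the episode above 0.04 m).
It fails at once if the blue can is moved more than 40 mm (distance of spray_can from where it was at the start of the episode above 0.04 m).
It fails at once if the spanner is moved more than 40 mm (distance of spanner from where it was at the start of the episode above 0.04 m).
Of offcut_1, offcut_2, offcut_3, offcut_4 only 2 to 4 are there at a start; the rules pass over those that are not, and their reading is None.
At some moment in a run one of bush_a, bush_b, bush_c, bush_d, offcut_1, offcut_2, offcut_3, offcut_4 may be knocked a few centimetres aside while the robot is not near it.
It also fails if it takes over 210 s, if anything falls off the work surface, if the arm or the gripper's body presses on something with over 40 N, if the wrist force passes 120 N, or if a joint passes its speed limit or range.

## Working session

There is one attempt and no reset: what is moved stays moved. The work goes in short steps, Python scripts to look and compute and a shell command to move; the robot and the scene stay as the last step left them, time stands still between calls to the robot, and variables do not carry over. Pictures are saved under pics/ and viewed, on a budget of 14 in all, crops included, one or two more only if the job needs it, and the job is handed in when it is done.

```bash
mkdir -p pics
cat > h.py <<'E'
import numpy as np, cv2
from scipy.spatial.transform import Rotation as R
from station import readout, viewer, bot
def cam(name):
    o=readout.get_obs(); p=viewer.read_camera(name)
    if name=="wrist":
        q=o["tool_rot"]; T=np.eye(4); T[:3,:3]=R.from_quat([q[1],q[2],q[3],q[0]]).as_matrix(); T[:3,3]=o["eef_pos"]
        p["W"]=T@np.array(p["tool_from_camera"])
    else:
        M=np.eye(4); M[:3,:3]=cv2.Rodrigues(np.array(p["rvec"],float))[0]; M[:3,3]=np.ravel(p["tvec"]); p["W"]=np.linalg.inv(M)
    return p
def ray(p,u,v,z):
    d=p["W"][:3,:3]@np.array([(u-p["cx"])/p["fx"],(v-p["cy"])/p["fy"],1]); c=p["W"][:3,3]
    return c+d*(z-c[2])/d[2]
def proj(p,X):
    c=np.linalg.inv(p["W"])@np.append(X,1); return np.array([p["fx"]*c[0]/c[2]+p["cx"],p["fy"]*c[1]/c[2]+p["cy"]])
def save(p,n): cv2.imwrite("pics/"+n,p["frame"][:,:,::-1])
def tool(X=None):
    o=readout.get_obs(); q=o["tool_rot"]; r=R.from_quat([q[1],q[2],q[3],q[0]])
    return o,r
def delta(X):
    """tool-frame mm shift from measured TCP to world X"""
    o,r=tool(); return np.round(r.inv().apply(np.array(X)-o["eef_pos"])*1000,1)
E
python3 - <<'E'
from h import *
np.set_printoptions(precision=3,suppress=True)
o,r=tool(); print(o["eef_pos"],r.as_matrix(),o["contact_force"])
ims=[]
for n in("scene","side"):
    p=cam(n); ims.append(p["frame"]); print(n,p["W"],p["fx"])
    for t,z in(("bush_a_center",.03),("offcut_1_center",.021),("plate",.008),("scrap_bin",.03),("tray_green",.01),("tray_red",.01),("stand",.085),("pin_handle",.107)):
        for d in viewer.outline_of(p,t):
            if d["score"]<.3: continue
            m=d["mask"]; v,u=np.nonzero(m); print(t,round(d["score"],2),np.round(d["rect"]),ray(p,u.mean(),v.mean(),z))
    cv2.imwrite(f"pics/{n}0.png",p["frame"][:,:,::-1])
cv2.imwrite("pics/both0.png",cv2.resize(np.vstack(ims),None,fx=.75,fy=.75)[:,:,::-1])
E
```

```text
[ 0.305 -0.602  0.23 ] [[ 0.892  0.452 -0.001]
 [ 0.452 -0.892  0.002]
 [-0.    -0.002 -1.   ]] [-0.978 -0.524 -0.101]
scene [[-0.182  0.773 -0.607  1.338]
 [ 0.983  0.136 -0.122  0.148]
 [-0.012 -0.619 -0.785  1.1  ]
 [ 0.     0.     0.     1.   ]] 516.358105686887
bush_a_center 0.74 [293. 219.  18.  26.] [ 0.585 -0.085  0.03 ]
bush_a_center 0.47 [180. 169.  37.  40.] [ 0.472 -0.429  0.03 ]
offcut_1_center 0.67 [326. 198.  14.  15.] [ 0.494 -0.012  0.021]
plate 0.87 [320. 230. 114.  94.] [ 0.594 -0.005  0.008]
plate 0.51 [296. 196.  20.  24.] [ 0.486 -0.101  0.008]
scrap_bin 0.8 [494. 221.  58.  56.] [0.5   0.428 0.03 ]
scrap_bin 0.62 [356. 201.  15.  16.] [0.495 0.068 0.03 ]
tray_green 0.8 [235. 182.  65.  66.] [ 0.475 -0.272  0.01 ]
tray_red 0.91 [431. 211.  50.  70.] [0.482 0.264 0.01 ]
stand 0.87 [180. 168.  36.  40.] [ 0.517 -0.399  0.085]
pin_handle 0.69 [174. 152.  10.  17.] [ 0.479 -0.423  0.107]
side [[ 0.917 -0.305  0.257  0.343]
 [-0.398 -0.729  0.557 -0.532]
 [ 0.018 -0.613 -0.79   0.812]
 [ 0.     0.     0.     1.   ]] 365.81066545367395
bush_a_center 0.95 [332. 226.  18.  20.] [ 0.586 -0.084  0.03 ]
offcut_1_center 0.53 [290. 219.  12.  11.] [ 0.493 -0.013  0.021]
plate 0.84 [319. 217. 135. 112.] [ 0.564 -0.03   0.008]
scrap_bin 0.92 [243. 115.  50.  44.] [0.499 0.424 0.03 ]
tray_green 0.88 [324. 316.  99.  85.] [ 0.467 -0.275  0.01 ]
tray_red 0.59 [256. 156.  74.  50.] [0.473 0.261 0.01 ]
stand 0.71 [359. 375.  45.  43.] [ 0.472 -0.43   0.085]
pin_handle 0.82 [362. 371.  18.  23.] [ 0.479 -0.425  0.107]
```

View pics/both0.png

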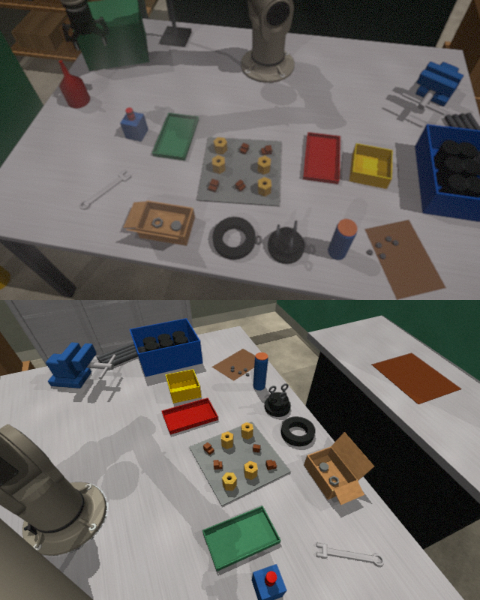

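Scene shows 4 bushes and 4 offcuts in a grid on the plate, the red tray and bin to the left (+y), the green tray and stand to the right. Next is a wrist view over the plate.

```bash
python3 -m handwheel '[[[441,-395,-190],[0,0,26.9],-1],[[441,-395,-190],[0,0,26.9],-1],[[441,-395,-190],[0,0,26.9],-1],[[441,-395,-190],[0,0,26.9],-1],[[441,-395,-190],[0,0,26.9],-1],[[441,-395,-190],[0,0,26.9],-1],[[441,-395,-190],[0,0,26.9],-1],[[441,-395,-190],[0,0,26.9],-1],[[441,-395,-190],[0,0,26.9],-1],[[441,-395,-190],[0,0,26.9],-1],[[441,-395,-190],[0,0,26.9],-1],[[441,-395,-190],[0,0,26.9],-1],[[441,-395,-190],[0,0,26.9],-1],[[441,-395,-190],[0,0,26.9],-1],[[441,-395,-190],[0,0,26.9],-1],[[441,-395,-190],[0,0,26.9],-1],[[441,-395,-190],[0,0,26.9],-1],[[441,-395,-190],[0,0,26.9],-1],[[441,-395,-190],[0,0,26.9],-1],[[441,-395,-190],[0,0,26.9],-1]]'
python3 - <<'E'
from h import *
np.set_printoptions(precision=3,suppress=True)
o,r=tool(); print(o["eef_pos"],r.as_matrix())
p=cam("wrist"); save(p,"w1.png"); print(np.array(p["tool_from_camera"]),p["fx"])
for t,z in(("bush_a_center",.03),("offcut_1_center",.021),("plate",.008)):
    for d in viewer.outline_of(p,t):
        v,u=np.nonzero(d["mask"]); print(t,round(d["score"],2),np.round(d["rect"]),ray(p,u.mean(),v.mean(),z))
E
```

```text
t: 2.57
eef_pos: [0.5194, -0.0522, 0.4209]
tool_rot: [0.0, 1.0, -0.002, -0.0]
contact_force: [-0.4, -0.6, 0.0]
gripper_width: 1.002
[ 0.519 -0.052  0.421] [[ 1.    -0.004 -0.001]
 [-0.004 -1.    -0.   ]
 [-0.001  0.    -1.   ]]
[[ 0.    -0.96  -0.281  0.071]
 [ 1.    -0.     0.001  0.   ]
 [-0.001 -0.281  0.96  -0.142]
 [ 0.     0.     0.     1.   ]] 308.52348065562245
bush_a_center 0.74 [340. 112.  30.  26.] [ 0.587 -0.089  0.03 ]
offcut_1_center 0.58 [295. 166.  21.  27.] [ 0.494 -0.014  0.021]
plate 0.78 [288. 112. 172. 174.] [ 0.588 -0.013  0.008]
plate 0.38 [142. 176.  92. 111.] [0.482 0.264 0.008]
```

View pics/w1.png

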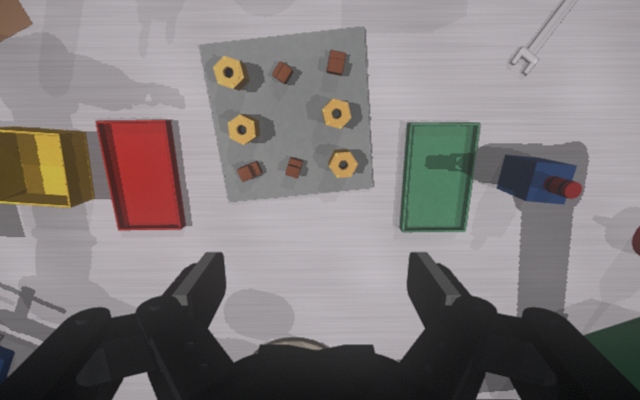

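Wrist view is clean: bushes at (229,72), (242,129), (336,113), (343,164), offcuts at (283,72), (337,62), (250,171), (295,167). I'll fit known solids to the silhouettes.

```bash
cat >> h.py <<'E'
from scipy.optimize import minimize
def prism(base,z0,z1): return np.array([[x,y,z] for z in(z0,z1) for x,y in base])
def box(a,b,z0,z1): return prism([(-a/2,-b/2),(a/2,-b/2),(a/2,b/2),(-a/2,b/2)],z0,z1)
def hexp(z0,z1,f=.042):
    r=f/np.sqrt(3); return prism([(r*np.cos(t),r*np.sin(t)) for t in np.radians(np.arange(30,390,60))],z0,z1)
def sil(p,P,x):
    c,s=np.cos(x[2]),np.sin(x[2]); Q=P.copy(); Q[:,0]=c*P[:,0]-s*P[:,1]+x[0]; Q[:,1]=s*P[:,0]+c*P[:,1]+x[1]
    uv=np.array([proj(p,q) for q in Q]); h=cv2.convexHull((uv*16).astype(np.int32))
    m=np.zeros(p["frame"].shape[:2],np.uint8); cv2.fillConvexPoly(m,h,255,cv2.LINE_AA,4); return m/255.
def fit(p,mask,P,yaws=np.radians([0,30,60,90,120,150])):
    v,u=np.nonzero(mask); x0=ray(p,u.mean(),v.mean(),P[:,2].mean()); M=mask.astype(float); best=None
    f=lambda x:1-np.minimum(sil(p,P,x),M).sum()/np.maximum(sil(p,P,x),M).sum()
    for y in yaws:
        s=np.array([[x0[0],x0[1],y]]+[[x0[0]+a,x0[1]+b,y+c] for a,b,c in((.004,0,0),(0,.004,0),(0,0,.2))])
        r=minimize(f,s[0],method="Nelder-Mead",options=dict(initial_simplex=s,maxiter=80,xatol=1e-4,fatol=1e-4))
        if best is None or r.fun<best[0]: best=(r.fun,*r.x)
    return np.array(best)
OFF={1:(.030,.024),2:(.034,.026),3:(.026,.026),4:(.036,.024)}
def blobs(p,kind,amin=80,roi=(.42,.75,-.17,.15)):
    hsv=cv2.cvtColor(p["frame"],cv2.COLOR_RGB2HSV); H,S,V=cv2.split(hsv)
    m=((H>12)&(H<28)&(S>90)&(V>50)) if kind=="bush" else ((H<13)|(H>172))&(S>70)&(V<190)
    m=cv2.morphologyEx(m.astype(np.uint8),cv2.MORPH_CLOSE,np.ones((3,3)))
    out=[]
    for c in cv2.findContours(m,cv2.RETR_EXTERNAL,cv2.CHAIN_APPROX_NONE)[0]:
        if cv2.contourArea(c)<amin: continue
        k=np.zeros(m.shape,np.uint8); cv2.drawContours(k,[c],-1,1,-1); v,u=np.nonzero(k); X=ray(p,u.mean(),v.mean(),.03)
        if roi[0]<X[0]<roi[1] and roi[2]<X[1]<roi[3]: out.append(k)
    return out
def survey(p,zb=.008,roi=(.42,.75,-.17,.15)):
    for k in blobs(p,"off",roi=roi):
        rs=[(fit(p,k,box(*OFF[i],zb,zb+.026)),i) for i in OFF]; b=min(rs,key=lambda r:r[0][0]); r=b[0]
        print("offcut",b[1],"xy %.4f %.4f yaw %.0f err %.2f"%(r[1],r[2],np.degrees(r[3])%180,r[0]),"px",k.sum())
    for k in blobs(p,"bush",roi=roi):
        r=fit(p,k,hexp(zb,zb+.045),np.radians([0,20,40])); print("bush xy %.4f %.4f yaw %.0f err %.2f"%(r[1],r[2],np.degrees(r[3])%60,r[0]),"px",k.sum())
E
python3 - <<'E'
from h import *
p=cam("wrist"); survey(p)
for t,P in(("scrap_bin",box(.125,.125,0,.06)),("tray_green",box(.12,.2,0,.022)),("tray_red",box(.12,.2,0,.022)),("stand",box(.064,.064,0,.085)),("plate",box(.27,.27,0,.008))):
    d=viewer.outline_of(p,t)[0]; r=fit(p,d["mask"],P,[0.]); print(t,round(d["score"],2),r.round(3))
E
```

```text
offcut 1 xy 0.4880 0.0655 yaw 117 err 0.18 px 286
offcut 3 xy 0.4938 -0.0147 yaw 72 err 0.24 px 231
offcut 3 xy 0.6492 -0.0001 yaw 50 err 0.29 px 257
offcut 1 xy 0.6648 -0.0853 yaw 169 err 0.15 px 343
bush xy 0.5035 -0.0984 yaw 5 err 0.13 px 605
bush xy 0.5615 0.0678 yaw 25 err 0.13 px 693
bush xy 0.5858 -0.0861 yaw 42 err 0.10 px 635
bush xy 0.6474 0.0811 yaw 45 err 0.17 px 786
scrap_bin 0.9 [ 0.025  0.5    0.424 -0.068]
tray_green 0.88 [ 0.034  0.471 -0.274  1.584]
tray_red 0.59 [0.052 0.476 0.261 1.588]
stand 0.83 [ 0.181  0.479 -0.425 -0.13 ]
plate 0.97 [ 0.19   0.573 -0.011  0.1  ]
```

```bash
python3 -m handwheel '[[[-20,-82,200],[0,0,0],-1],[[-20,-82,200],[0,0,0],-1],[[-20,-82,200],[0,0,0],-1],[[-20,-82,200],[0,0,0],-1],[[-20,-82,200],[0,0,0],-1],[[-20,-82,200],[0,0,0],-1],[[-20,-82,200],[0,0,0],-1],[[-20,-82,200],[0,0,0],-1],[[-20,-82,200],[0,0,0],-1]]'
python3 - <<'E'
from h import *
p=cam("wrist"); survey(p)
ov=p["frame"][:,:,::-1].copy()
for k in blobs(p,"off")+blobs(p,"bush"): cv2.drawContours(ov,cv2.findContours(k,0,1)[0],-1,(255,0,255),1)
cv2.imwrite("pics/w2.png",ov)
E
```

```text
t: 3.82
eef_pos: [0.5021, 0.0306, 0.2238]
tool_rot: [0.0, 1.0, -0.001, 0.002]
contact_force: [1.3, 0.8, 0.8]
gripper_width: 0.999
offcut 1 xy 0.4884 0.0657 yaw 121 err 0.18 px 707
offcut 3 xy 0.4945 -0.0123 yaw 73 err 0.22 px 601
offcut 3 xy 0.6490 0.0025 yaw 151 err 0.23 px 795
offcut 4 xy 0.6693 -0.0857 yaw 171 err 0.10 px 1045
bush xy 0.5038 -0.0978 yaw 5 err 0.13 px 1834
bush xy 0.5616 0.0674 yaw 33 err 0.07 px 1663
bush xy 0.5858 -0.0855 yaw 48 err 0.07 px 2212
bush xy 0.6488 0.0816 yaw 43 err 0.07 px 2419
```

View pics/w2.png

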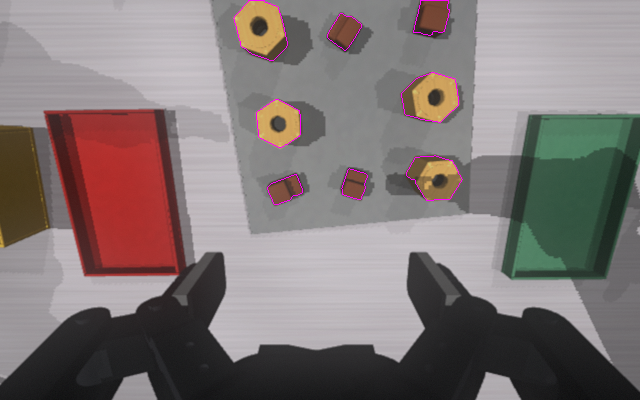

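Segmentation outlines fit well: offcuts (285,188), (355,183), (344,33), (432,17). Grasping the first now.

```bash
python3 -m handwheel '[[[-11,-36,140],[0,0,-31],-0.3],[[-11,-36,140],[0,0,-31],-0.3],[[-11,-36,140],[0,0,-31],-0.3],[[-11,-36,140],[0,0,-31],-0.3],[[-11,-36,140],[0,0,-31],-0.3],[[-11,-36,140],[0,0,-31],-0.3],[[-11,-36,180],[0,0,-31],-0.3],[[-11,-36,211],[0,0,-31],-0.3],[[-11,-36,211],[0,0,-31],-0.3],[[-11,-36,211],[0,0,-31],-0.3],[[-11,-36,211],[0,0,-31],1],[[-11,-36,211],[0,0,-31],1],[[-11,-36,211],[0,0,-31],1],[[-11,-36,211],[0,0,-31],1],[[-11,-36,211],[0,0,-31],1],[[-11,-36,211],[0,0,-31],1]]' 40
python3 -m handwheel '[[[0,0,-60],[0,0,0],1],[[0,0,-60],[0,0,0],1],[[0,0,-120],[0,0,0],1],[[0,0,-120],[0,0,0],1],[[0,0,-120],[0,0,0],1]]'
python3 - <<'E'
from h import *
print(delta([.5,.424,.05]))
E
```

```text
t: 5.2
eef_pos: [0.4912, 0.0676, 0.013]
tool_rot: [0.0, 0.964, 0.266, 0.002]
contact_force: [-1.0, 0.5, 7.0]
gripper_width: 0.441
t: 5.62
eef_pos: [0.4927, 0.0682, 0.1364]
tool_rot: [0.001, 0.964, 0.267, 0.005]
contact_force: [0.7, 0.2, -1.6]
gripper_width: 0.434
[ 188.1 -301.9   86.9]
```

```bash
python3 -m handwheel '[[[188,-302,0],[0,0,0],1],[[188,-302,0],[0,0,0],1],[[188,-302,0],[0,0,0],1],[[188,-302,0],[0,0,0],1],[[188,-302,0],[0,0,0],1],[[188,-302,0],[0,0,0],1],[[188,-302,0],[0,0,0],1],[[188,-302,0],[0,0,0],1],[[188,-302,0],[0,0,0],1],[[188,-302,0],[0,0,0],1],[[188,-302,0],[0,0,0],1],[[188,-302,80],[0,0,0],1],[[188,-302,80],[0,0,0],1],[[188,-302,80],[0,0,0],1],[[188,-302,80],[0,0,0],1]]'
python3 -m handwheel '[[[0,0,0],[0,0,0],-0.3],[[0,0,0],[0,0,0],-0.3],[[0,0,0],[0,0,0],-0.3],[[0,0,-40],[0,0,0],-0.3],[[0,0,-80],[0,0,0],-0.3],[[-150,240,-180],[0,0,31],-0.3],[[-150,240,-180],[0,0,31],-0.3],[[-150,240,-180],[0,0,31],-0.3],[[-150,240,-180],[0,0,31],-0.3],[[-150,240,-180],[0,0,31],-0.3],[[-150,240,-180],[0,0,31],-0.3],[[-150,240,-180],[0,0,31],-0.3],[[-150,240,-180],[0,0,31],-0.3],[[-150,240,-180],[0,0,31],-0.3],[[-150,240,-180],[0,0,31],-0.3]]'
python3 - <<'E'
from h import *
p=cam("wrist"); survey(p); save(p,"w3.png")
print("bin:",[ (k.sum(),ray(p,*[a.mean() for a in np.nonzero(k)[::-1]],.017).round(3)) for k in blobs(p,"off",roi=(.43,.57,.36,.49))])
E
```

```text
t: 6.87
eef_pos: [0.4944, 0.4198, 0.0488]
tool_rot: [0.002, 0.964, 0.266, -0.002]
contact_force: [0.2, 0.1, 0.0]
gripper_width: 0.437
t: 8.12
eef_pos: [0.4902, 0.1406, 0.2317]
tool_rot: [-0.001, 1.0, -0.001, 0.001]
contact_force: [0.2, 0.4, -0.3]
gripper_width: 0.648
offcut 3 xy 0.4944 -0.0128 yaw 60 err 0.31 px 597
offcut 4 xy 0.6691 -0.0859 yaw 169 err 0.07 px 876
offcut 3 xy 0.6515 0.0018 yaw 46 err 0.19 px 974
bush xy 0.5044 -0.0979 yaw 54 err 0.14 px 2161
bush xy 0.5613 0.0674 yaw 34 err 0.08 px 1798
bush xy 0.5862 -0.0853 yaw 56 err 0.08 px 2795
bush xy 0.6493 0.0812 yaw 39 err 0.04 px 2067
bin: [(np.uint64(324), array([0.49 , 0.438, 0.017])), (np.uint64(152), array([0.499, 0.412, 0.017]))]
```

View pics/w3.png

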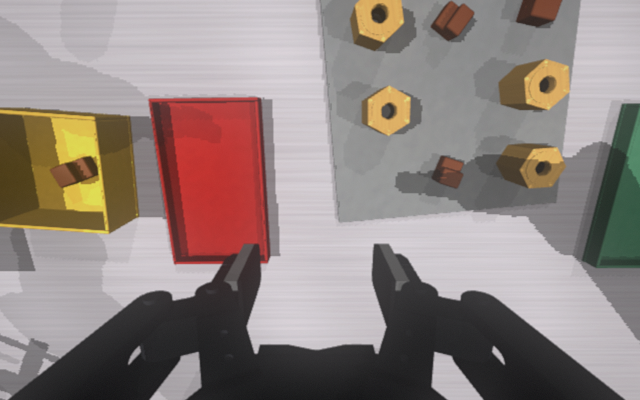

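Offcut lies in the bin (75,171). Next: the one at (449,171).

```bash
python3 -m handwheel '[[[4,153,140],[0,0,17],-0.3],[[4,153,140],[0,0,17],-0.3],[[4,153,140],[0,0,17],-0.3],[[4,153,140],[0,0,17],-0.3],[[4,153,140],[0,0,17],-0.3],[[4,153,140],[0,0,17],-0.3],[[4,153,140],[0,0,17],-0.3],[[4,153,180],[0,0,17],-0.3],[[4,153,219],[0,0,17],-0.3],[[4,153,219],[0,0,17],-0.3],[[4,153,219],[0,0,17],-0.3],[[4,153,219],[0,0,17],1],[[4,153,219],[0,0,17],1],[[4,153,219],[0,0,17],1],[[4,153,219],[0,0,17],1],[[4,153,219],[0,0,17],1],[[4,153,219],[0,0,17],1]]' 40
python3 -m handwheel '[[[0,0,-60],[0,0,0],1],[[0,0,-60],[0,0,0],1],[[0,0,-120],[0,0,0],1],[[0,0,-120],[0,0,0],1],[[0,0,-120],[0,0,0],1]]'
python3 - <<'E'
from h import *
print(delta([.475,.40,.065]))
E
```

```text
t: 9.58
eef_pos: [0.4957, -0.0122, 0.014]
tool_rot: [-0.001, 0.989, -0.148, 0.002]
contact_force: [-0.5, 2.6, 6.9]
gripper_width: 0.268
t: 10.0
eef_pos: [0.4974, -0.0126, 0.1376]
tool_rot: [-0.001, 0.989, -0.148, 0.006]
contact_force: [0.6, -0.8, 0.0]
gripper_width: 0.267
[-143.2 -387.6   72.4]
```

```bash
python3 -m handwheel '[[[-143,-388,0],[0,0,0],1],[[-143,-388,0],[0,0,0],1],[[-143,-388,0],[0,0,0],1],[[-143,-388,0],[0,0,0],1],[[-143,-388,0],[0,0,0],1],[[-143,-388,0],[0,0,0],1],[[-143,-388,0],[0,0,0],1],[[-143,-388,0],[0,0,0],1],[[-143,-388,0],[0,0,0],1],[[-143,-388,0],[0,0,0],1],[[-143,-388,0],[0,0,0],1],[[-143,-388,0],[0,0,0],1],[[-143,-388,72],[0,0,0],1],[[-143,-388,72],[0,0,0],1],[[-143,-388,72],[0,0,0],1],[[-143,-388,72],[0,0,0],1]]'
python3 -m handwheel '[[[0,0,0],[0,0,0],-0.3],[[0,0,0],[0,0,0],-0.3],[[0,0,0],[0,0,0],-0.3],[[0,0,-40],[0,0,0],-0.3],[[0,0,-80],[0,0,0],-0.3],[[228,317,-165],[0,0,-17],-0.3],[[228,317,-165],[0,0,-17],-0.3],[[228,317,-165],[0,0,-17],-0.3],[[228,317,-165],[0,0,-17],-0.3],[[228,317,-165],[0,0,-17],-0.3],[[228,317,-165],[0,0,-17],-0.3],[[228,317,-165],[0,0,-17],-0.3],[[228,317,-165],[0,0,-17],-0.3],[[228,317,-165],[0,0,-17],-0.3],[[228,317,-165],[0,0,-17],-0.3],[[228,317,-165],[0,0,-17],-0.3],[[228,317,-165],[0,0,-17],-0.3],[[228,317,-165],[0,0,-17],-0.3]]'
python3 - <<'E'
from h import *
p=cam("wrist"); survey(p); save(p,"w4.png")
print(delta([.65,.002,.011]))
E
```

```text
t: 11.33
eef_pos: [0.4702, 0.3974, 0.0585]
tool_rot: [0.002, 0.989, -0.149, -0.001]
contact_force: [-0.6, -1.0, -0.1]
gripper_width: 0.27
t: 12.83
eef_pos: [0.5956, 0.0313, 0.2251]
tool_rot: [-0.0, 1.0, 0.0, 0.001]
contact_force: [-0.3, 0.5, 0.2]
gripper_width: 0.653
offcut 3 xy 0.6510 0.0021 yaw 51 err 0.18 px 598
offcut 1 xy 0.6651 -0.0852 yaw 167 err 0.12 px 891
bush xy 0.5044 -0.0977 yaw 4 err 0.09 px 1712
bush xy 0.5618 0.0676 yaw 28 err 0.10 px 1581
bush xy 0.5864 -0.0855 yaw 38 err 0.14 px 1709
bush xy 0.6471 0.0816 yaw 44 err 0.09 px 1663
[ 54.5  30.3 213.8]
```

View pics/w4.png

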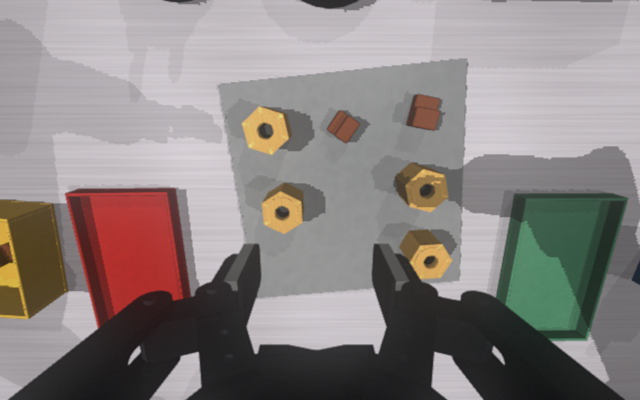

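Plate is as expected; C at (343,125) rotated about 33°, D at (424,112).

```bash
python3 -m handwheel '[[[54,30,140],[0,0,34],-0.3],[[54,30,140],[0,0,34],-0.3],[[54,30,140],[0,0,34],-0.3],[[54,30,140],[0,0,34],-0.3],[[54,30,140],[0,0,34],-0.3],[[54,30,140],[0,0,34],-0.3],[[54,30,180],[0,0,34],-0.3],[[54,30,213],[0,0,34],-0.3],[[54,30,213],[0,0,34],-0.3],[[54,30,213],[0,0,34],-0.3],[[54,30,213],[0,0,34],1],[[54,30,213],[0,0,34],1],[[54,30,213],[0,0,34],1],[[54,30,213],[0,0,34],1],[[54,30,213],[0,0,34],1],[[54,30,213],[0,0,34],1]]' 40
python3 -m handwheel '[[[0,0,-60],[0,0,0],1],[[0,0,-60],[0,0,0],1],[[0,0,-120],[0,0,0],1],[[0,0,-120],[0,0,0],1],[[0,0,-120],[0,0,0],1]]'
python3 - <<'E'
from h import *
print(delta([.525,.40,.068]))
E
```

```text
t: 14.22
eef_pos: [0.6518, 0.0006, 0.0143]
tool_rot: [-0.001, 0.956, -0.293, 0.002]
contact_force: [-1.6, 0.6, 7.7]
gripper_width: 0.296
t: 14.63
eef_pos: [0.6536, 0.0003, 0.1384]
tool_rot: [-0.002, 0.956, -0.293, 0.005]
contact_force: [0.9, -0.1, -0.5]
gripper_width: 0.294
[-330.9 -258.7   69.3]
```

```bash
python3 -m handwheel '[[[-331,-259,0],[0,0,0],1],[[-331,-259,0],[0,0,0],1],[[-331,-259,0],[0,0,0],1],[[-331,-259,0],[0,0,0],1],[[-331,-259,0],[0,0,0],1],[[-331,-259,0],[0,0,0],1],[[-331,-259,0],[0,0,0],1],[[-331,-259,0],[0,0,0],1],[[-331,-259,0],[0,0,0],1],[[-331,-259,0],[0,0,0],1],[[-331,-259,0],[0,0,0],1],[[-331,-259,0],[0,0,0],1],[[-331,-259,67],[0,0,0],1],[[-331,-259,67],[0,0,0],1],[[-331,-259,67],[0,0,0],1],[[-331,-259,67],[0,0,0],1]]'
python3 -m handwheel '[[[0,0,0],[0,0,0],-0.3],[[0,0,0],[0,0,0],-0.3],[[0,0,0],[0,0,0],-0.3],[[0,0,-40],[0,0,0],-0.3],[[0,0,-80],[0,0,0],-0.3],[[325,312,-160],[0,0,-34],-0.3],[[325,312,-160],[0,0,-34],-0.3],[[325,312,-160],[0,0,-34],-0.3],[[325,312,-160],[0,0,-34],-0.3],[[325,312,-160],[0,0,-34],-0.3],[[325,312,-160],[0,0,-34],-0.3],[[325,312,-160],[0,0,-34],-0.3],[[325,312,-160],[0,0,-34],-0.3],[[325,312,-160],[0,0,-34],-0.3],[[325,312,-160],[0,0,-34],-0.3],[[325,312,-160],[0,0,-34],-0.3],[[325,312,-160],[0,0,-34],-0.3],[[325,312,-160],[0,0,-34],-0.3],[[325,312,-160],[0,0,-34],-0.3]]'
python3 - <<'E'
from h import *
p=cam("wrist"); survey(p); save(p,"w5.png")
print(delta([.667,-.0855,.011]))
E
```

```text
t: 15.97
eef_pos: [0.5202, 0.3978, 0.0634]
tool_rot: [0.002, 0.956, -0.293, -0.001]
contact_force: [0.2, 0.3, 0.0]
gripper_width: 0.295
t: 17.55
eef_pos: [0.6152, -0.0402, 0.2253]
tool_rot: [-0.0, 1.0, -0.001, 0.001]
contact_force: [-0.4, 0.4, -0.3]
gripper_width: 0.65
offcut 1 xy 0.6659 -0.0856 yaw 168 err 0.11 px 775
bush xy 0.5034 -0.0964 yaw 53 err 0.33 px 1170
bush xy 0.5621 0.0678 yaw 41 err 0.09 px 1718
bush xy 0.5865 -0.0852 yaw 43 err 0.09 px 1588
bush xy 0.6476 0.0818 yaw 36 err 0.17 px 1787
[ 51.7  46.8 213.9]
```

```bash
python3 -m handwheel '[[[51,47,140],[0,0,12],-0.3],[[51,47,140],[0,0,12],-0.3],[[51,47,140],[0,0,12],-0.3],[[51,47,140],[0,0,12],-0.3],[[51,47,140],[0,0,12],-0.3],[[51,47,180],[0,0,12],-0.3],[[51,47,213],[0,0,12],-0.3],[[51,47,213],[0,0,12],-0.3],[[51,47,213],[0,0,12],-0.3],[[51,47,213],[0,0,12],1],[[51,47,213],[0,0,12],1],[[51,47,213],[0,0,12],1],[[51,47,213],[0,0,12],1],[[51,47,213],[0,0,12],1],[[51,47,213],[0,0,12],1]]' 40
python3 -m handwheel '[[[0,0,-60],[0,0,0],1],[[0,0,-60],[0,0,0],1],[[0,0,-120],[0,0,0],1],[[0,0,-120],[0,0,0],1],[[0,0,-120],[0,0,0],1]]'
python3 - <<'E'
from h import *
print(delta([.525,.45,.068]))
E
```

```text
t: 18.85
eef_pos: [0.6683, -0.0872, 0.0147]
tool_rot: [-0.0, 0.994, -0.105, 0.003]
contact_force: [-1.0, 0.8, 8.6]
gripper_width: 0.289
t: 19.27
eef_pos: [0.67, -0.088, 0.1389]
tool_rot: [-0.0, 0.994, -0.105, 0.006]
contact_force: [0.5, -0.0, 0.5]
gripper_width: 0.296
[-255.1 -495.6   68.8]
```

```bash
python3 -m handwheel '[[[-255,-496,0],[0,0,0],1],[[-255,-496,0],[0,0,0],1],[[-255,-496,0],[0,0,0],1],[[-255,-496,0],[0,0,0],1],[[-255,-496,0],[0,0,0],1],[[-255,-496,0],[0,0,0],1],[[-255,-496,0],[0,0,0],1],[[-255,-496,0],[0,0,0],1],[[-255,-496,0],[0,0,0],1],[[-255,-496,0],[0,0,0],1],[[-255,-496,0],[0,0,0],1],[[-255,-496,0],[0,0,0],1],[[-255,-496,0],[0,0,0],1],[[-255,-496,0],[0,0,0],1],[[-255,-496,0],[0,0,0],1],[[-255,-496,67],[0,0,0],1],[[-255,-496,67],[0,0,0],1],[[-255,-496,67],[0,0,0],1],[[-255,-496,67],[0,0,0],1]]'
python3 -m handwheel '[[[0,0,0],[0,0,0],-0.3],[[0,0,0],[0,0,0],-0.3],[[0,0,0],[0,0,0],-0.3],[[-30,0,-160],[0,0,-12],-0.3],[[-30,0,-160],[0,0,-12],-0.3],[[-30,0,-160],[0,0,-12],-0.3],[[-30,0,-160],[0,0,-12],-0.3],[[-30,0,-160],[0,0,-12],-0.3]]'
python3 - <<'E'
from h import *
p=cam("wrist"); save(p,"w6.png"); print(delta([.46,-.42,.26]))
E
```

```text
t: 20.85
eef_pos: [0.5198, 0.4488, 0.0634]
tool_rot: [0.002, 0.994, -0.105, -0.001]
contact_force: [0.5, -0.4, 0.3]
gripper_width: 0.292
t: 21.52
eef_pos: [0.4925, 0.4616, 0.2355]
tool_rot: [-0.006, 1.0, 0.0, 0.005]
contact_force: [0.9, 1.2, 1.3]
gripper_width: 0.655
[-32.2 879.8 -36.6]
```

View pics/w6.png

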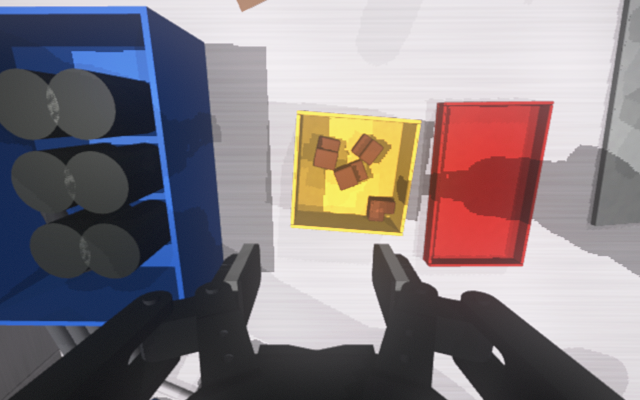

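All four offcuts in the bin. On to the stand.

```bash
python3 -m handwheel '[[[-16,440,-18],[0,0,0],-1],[[-16,440,-18],[0,0,0],-1],[[-16,440,-18],[0,0,0],-1],[[-16,440,-18],[0,0,0],-1],[[-16,440,-18],[0,0,0],-1],[[-16,440,-18],[0,0,0],-1],[[-16,440,-18],[0,0,0],-1],[[-16,440,-18],[0,0,0],-1],[[-16,440,-18],[0,0,0],-1],[[-16,440,-18],[0,0,0],-1]]' >/dev/null
python3 -m handwheel '[[[-16,460,-18],[0,0,0],-1],[[-16,460,-18],[0,0,0],-1],[[-16,460,-18],[0,0,0],-1],[[-16,460,-18],[0,0,0],-1],[[-16,460,-18],[0,0,0],-1],[[-16,460,-18],[0,0,0],-1],[[-16,460,-18],[0,0,0],-1],[[-16,460,-18],[0,0,0],-1],[[-16,460,-18],[0,0,0],-1],[[-16,460,-18],[0,0,0],-1],[[-16,460,-18],[0,0,0],-1],[[-16,460,-18],[0,0,0],-1],[[-16,460,-18],[0,0,0],-1],[[-16,460,-18],[0,0,0],-1]]'
python3 - <<'E'
from h import *
p=cam("wrist"); d=viewer.outline_of(p,"pin_handle")
cyl=prism([(.013*np.cos(t),.013*np.sin(t)) for t in np.linspace(0,6.28,24)],.085,.130)
for e in d[:2]:
    print(e["score"],e["rect"],fit(p,e["mask"],cyl,[0.]).round(4))
H,S,V=cv2.split(cv2.cvtColor(p["frame"],cv2.COLOR_RGB2HSV)); m=(((H<8)|(H>172))&(S>120)&(V>40)).astype(np.uint8)
n,l,st,ce=cv2.connectedComponentsWithStats(m)
for i in range(1,n):
    if st[i,4]>300:
        X=ray(p,*ce[i],.107); print(st[i],X)
        if abs(X[0]-.48)<.06 and abs(X[1]+.425)<.06: print(fit(p,l==i,cyl,[0.]).round(4))
d=viewer.outline_of(p,"stand")[0]; print("stand",fit(p,d["mask"],box(.064,.064,0,.085),[0.,.4,.8]).round(4))
ov=p["frame"][:,:,::-1]; cv2.imwrite("pics/w7.png",ov); print(tool()[0]["eef_pos"])
E
```

```text
t: 23.57
eef_pos: [0.4587, -0.4187, 0.2588]
tool_rot: [-0.0, 1.0, -0.001, -0.0]
contact_force: [0.7, 0.9, -0.5]
gripper_width: 0.999
0.93 [324.5, 165.2, 27.7, 33.4] [ 0.1992  0.4793 -0.426  -0.0363]
[310 157  28  27 611] [ 0.47514179 -0.4261314   0.107     ]
[ 0.2979  0.4798 -0.426   0.0937]
[ 527  215  113  109 7199] [ 0.36782646 -0.69776236  0.107     ]
stand [ 0.2107  0.4783 -0.4266  1.4781]
[ 0.45966106 -0.41714634  0.25923731]
```

View pics/w7.png

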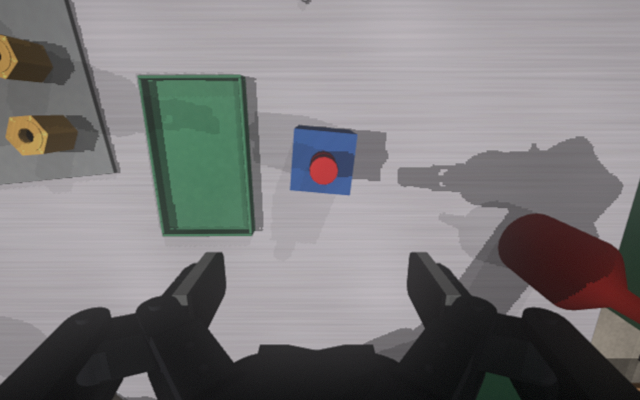

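Handle top is at (324,168) above the stand hole. Grasp and lift it straight up.

```bash
python3 -m handwheel '[[[19.5,9.3,60],[0,0,0],-0.2],[[19.5,9.3,60],[0,0,0],-0.2],[[19.5,9.3,60],[0,0,0],-0.2],[[19.5,9.3,100],[0,0,0],-0.2],[[19.5,9.3,140],[0,0,0],-0.2],[[19.5,9.3,163],[0,0,0],-0.2],[[19.5,9.3,163],[0,0,0],-0.2],[[19.5,9.3,163],[0,0,0],-0.2],[[19.5,9.3,163],[0,0,0],-0.2],[[19.5,9.3,163],[0,0,0],1],[[19.5,9.3,163],[0,0,0],1],[[19.5,9.3,163],[0,0,0],1],[[19.5,9.3,163],[0,0,0],1],[[19.5,9.3,163],[0,0,0],1],[[19.5,9.3,163],[0,0,0],1],[[19.5,9.3,163],[0,0,0],1],[[19.5,9.3,163],[0,0,0],1]]' 80
python3 - <<'E'
from h import *
p=cam("wrist"); save(p,"w8.png"); print(tool()[0]["eef_pos"])
E
```

```text
t: 25.13
eef_pos: [0.4797, -0.4289, 0.099]
tool_rot: [0.001, 1.0, -0.0, 0.002]
contact_force: [-0.8, 2.4, 8.9]
gripper_width: 0.285
[ 0.47970512 -0.42890109  0.09897326]
```

View pics/w8.png

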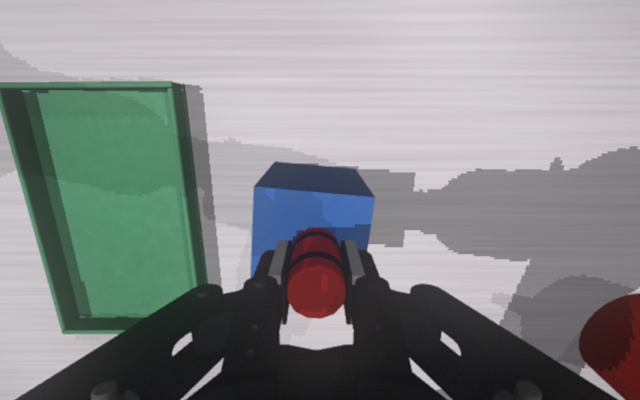

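```bash
python3 -m handwheel '[[[0,0,-35],[0,0,0],1],[[0,0,-70],[0,0,0],1],[[0,0,-105],[0,0,0],1],[[0,0,-135],[0,0,0],1],[[0,0,-135],[0,0,0],1],[[0,0,-135],[0,0,0],1],[[0,0,-135],[0,0,0],1]]'
python3 - <<'E'
from h import *
p=cam("wrist"); cv2.imwrite("pics/w9.png",cv2.resize(p["frame"][100:340,200:440,::-1],None,fx=2.5,fy=2.5)); print(tool()[0]["eef_pos"])
T=np.linalg.inv(np.array(p["tool_from_camera"]))
for z in(.0,.02,.089):
  for x in(-.003,0,.003):
    c=T@[x,0,z,1]; print(z,x,p["fx"]*c[0]/c[2]+p["cx"],p["fy"]*c[1]/c[2]+p["cy"])
E
```

```text
t: 25.77
eef_pos: [0.4782, -0.4279, 0.2313]
tool_rot: [-0.0, 1.0, -0.0, 0.0]
contact_force: [-0.2, 0.5, -0.9]
gripper_width: 0.279
[ 0.4779042  -0.42759942  0.23037514]
0.0 -0.003 315.04715281811656 262.9910382344376
0.0 0 315.04204518534436 257.63095194469474
0.0 0.003 315.03688208155177 252.21265288411286
0.02 -0.003 315.13301538730684 246.3666254254997
0.02 0 315.1288804113103 241.5140023226008
0.02 0.003 315.12470547293685 236.61448115932725
0.089 -0.003 315.32477792289524 209.23822846540776
0.089 0 315.3224465778534 205.58738245132207
0.089 0.003 315.32009890478463 201.910967029546
```

View pics/w9.png

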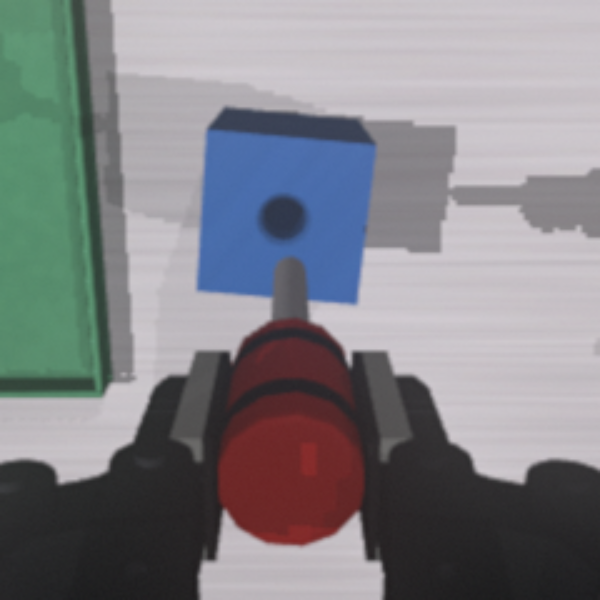

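Held straight: tip at full-image (316,203), stand hole at (313,187); the pin axis is about 3 mm behind the TCP axis in tool x. Moving to look at the first two bores.

```bash
python3 -m handwheel '[[[-8,-338,50],[0,0,0],1],[[-8,-338,50],[0,0,0],1],[[-8,-338,50],[0,0,0],1],[[-8,-338,50],[0,0,0],1],[[-8,-338,50],[0,0,0],1],[[-8,-338,50],[0,0,0],1],[[-8,-338,50],[0,0,0],1],[[-8,-338,50],[0,0,0],1],[[-8,-338,50],[0,0,0],1],[[-8,-338,50],[0,0,0],1],[[-8,-338,50],[0,0,0],1],[[-8,-338,50],[0,0,0],1],[[-8,-338,50],[0,0,0],1],[[-8,-338,50],[0,0,0],1]]'
cat >> h.py <<'E'
def bores(p,z=.053,roi=(.42,.75,-.17,.15),tip=(-.0027,.0005,.089)):
    """bore centres (world) and tool-mm shift bringing the pin over them"""
    V=cv2.cvtColor(p["frame"],cv2.COLOR_RGB2HSV)[:,:,2]; o,r=tool(); out=[]
    for k in blobs(p,"bush",roi=roi,amin=400):
        ke=cv2.erode(cv2.morphologyEx(k,cv2.MORPH_CLOSE,np.ones((9,9))),np.ones((7,7))); d=((V<75)&(ke>0)).astype(np.uint8)
        d=cv2.morphologyEx(d,cv2.MORPH_OPEN,np.ones((3,3)))
        n,l,st,ce=cv2.connectedComponentsWithStats(d)
        if n<2: print("no hole"); continue
        i=1+np.argmax(st[1:,4]); x,y,w,h=st[i,:4]; X=ray(p,x+(w-1)/2,y+(h-1)/2,z); X2=ray(p,x+w,y+h/2,z); X1=ray(p,x,y+h/2,z)
        f=fit(p,k,hexp(z-.045,z),np.radians([0,20,40]))
        s=r.inv().apply(X-o["eef_pos"])-np.array(tip)
        print("bore px",ce[i].round(1),st[i],"xyz",X.round(4),"dia mm %.1f"%(1e3*np.linalg.norm(X2-X1)),"hexfit",f.round(4),"shift",(1e3*s).round(1)); out.append((st[i],X))
    return out
E
python3 - <<'E'
from h import *
p=cam("wrist"); print(tool()[0]["eef_pos"]); bs=bores(p); f=p["frame"].copy()
for s,X in bs: cv2.rectangle(f,tuple(map(int,s[:2])),(int(s[0]+s[2]),int(s[1]+s[3])),(255,0,255),1)
cv2.imwrite("pics/w10.png",cv2.resize(f[:300,150:550,::-1],None,fx=2,fy=2))
E
```

```text
t: 26.98
eef_pos: [0.4706, -0.0918, 0.1813]
tool_rot: [0.0, 1.0, -0.002, -0.0]
contact_force: [-0.2, -0.8, -0.7]
gripper_width: 0.277
[ 0.4706791  -0.09156633  0.181322  ]
bore px [321.5 161. ] [319 160   6   3  18] xyz [ 0.4994 -0.0973  0.053 ] dia mm 5.3 hexfit [ 0.062   0.5039 -0.0978  0.0863] shift [31.5  5.1 39.3]
bore px [287.7  90.2] [284  86   9  10  49] xyz [ 0.5579 -0.0696  0.053 ] dia mm 7.4 hexfit [ 0.0476  0.5546 -0.0726  0.766 ] shift [ 89.9 -22.8  39.3]
bore px [124.3  86.5] [119  79  12  16 148] xyz [0.5615 0.0647 0.053 ] dia mm 9.9 hexfit [0.0712 0.5617 0.0673 0.6939] shift [  93.  -157.    39.3]
no hole
```

View pics/w10.png

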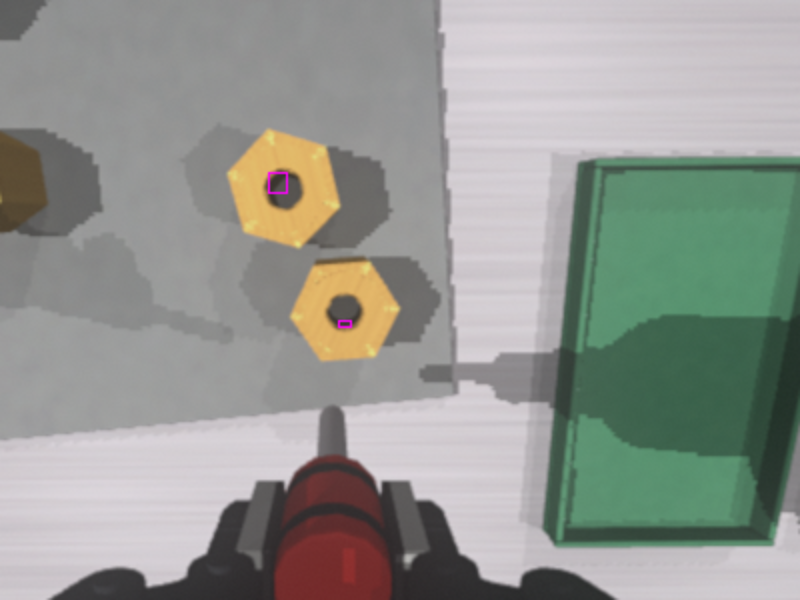

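Bush 2 has been knocked: now at (.5546,-.0726), crop (283,188); bush 1 bore at crop (344,310). My bore threshold was too strict; adjust on a fresh frame.

```bash
sed -i 's/((V<75)&(ke>0))/((cv2.cvtColor(p["frame"],cv2.COLOR_RGB2HSV)[:,:,1]<110)\&(ke>0)|(V<90)\&(ke>0))/' h.py
python3 - <<'E'
from h import *
p=cam("wrist"); bores(p)
f=p["frame"]; print(f[155,322],f[150,322],f[160,322],f[155,312])
E
```

```text
bore px [322.1 155.1] [314 148  17  16 215] xyz [ 0.5043 -0.0975  0.053 ] dia mm 14.9 hexfit [ 0.0649  0.5039 -0.0979  1.1269] shift [36.4  5.6 39.3]
bore px [292.2  94.6] [284  86  17  18 251] xyz [ 0.5549 -0.0725  0.053 ] dia mm 14.1 hexfit [ 0.048   0.5545 -0.0727 -0.2831] shift [ 86.8 -19.5  39.3]
bore px [122.3  86.1] [114  77  18  19 252] xyz [0.5619 0.0666 0.053 ] dia mm 14.8 hexfit [0.0725 0.5618 0.0672 0.6806] shift [  93.5 -158.6   39.3]
bore px [120.5   3.5] [101   0  36  11 246] xyz [0.6204 0.0592 0.053 ] dia mm 27.7 hexfit [ 0.0316  0.6491  0.0811 -1.3728] shift [ 152.  -151.4   39.3]
[87 84 81] [87 84 81] [70 66 61] [218 171  98]
```

```bash
python3 -m handwheel '[[[36.2,5.8,25],[0,0,0],1],[[36.2,5.8,25],[0,0,0],1],[[36.2,5.8,30],[0,0,0],1],[[36.2,5.8,30],[0,0,0],1],[[36.2,5.8,30],[0,0,0],1],[[36.2,5.8,30],[0,0,0],1],[[36.2,5.8,30],[0,0,0],1],[[36.2,5.8,30],[0,0,0],1]]'
python3 - <<'E'
from h import *
p=cam("wrist"); print(tool()[0]["eef_pos"],"pin now err mm",delta([.5042+.0027,-.0977+.0005,.142]))
cv2.imwrite("pics/w11.png",cv2.resize(p["frame"][120:280,240:400,::-1],None,fx=3,fy=3))
E
```

```text
t: 27.75
eef_pos: [0.5069, -0.0961, 0.1521]
tool_rot: [-0.0, 1.0, -0.0, 0.001]
contact_force: [-0.4, 0.1, -0.3]
gripper_width: 0.283
[ 0.50696845 -0.09607549  0.152022  ] pin now err mm [-0.1  1.1 10. ]
```

View pics/w11.png

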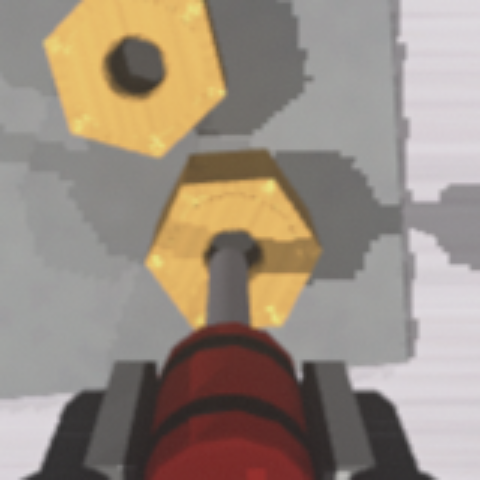

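Pin is over the bore, ~1 mm left of centre (228 vs 233). Correct and plunge.

```bash
python3 -m handwheel '[[[0,1,0],[0,0,0],1],[[0,1,6],[0,0,0],1],[[0,1,12],[0,0,0],1],[[0,1,18],[0,0,0],1],[[0,1,24],[0,0,0],1],[[0,1,30],[0,0,0],1],[[0,1,34],[0,0,0],1],[[0,1,37],[0,0,0],1],[[0,1,40],[0,0,0],1],[[0,1,41],[0,0,0],1],[[0,1,41],[0,0,0],1]]'
```

```text
t: 28.72
eef_pos: [0.5093, -0.0973, 0.1141]
tool_rot: [-0.0, 1.0, -0.001, 0.002]
contact_force: [-7.0, 2.2, 34.3]
gripper_width: 0.285
```

Stopped at tip z≈.025 with 34 N: bush 1 is blind. Retract and go for bush 2.

```bash
python3 -m handwheel '[[[0,0,-25],[0,0,0],1],[[0,0,-50],[0,0,0],1],[[0,0,-66],[0,0,0],1],[[8,-22,-66],[0,0,0],1],[[8,-22,-66],[0,0,0],1],[[8,-22,-66],[0,0,0],1],[[8,-22,-66],[0,0,0],1],[[8,-22,-66],[0,0,0],1]]'
python3 - <<'E'
from h import *
p=cam("wrist"); print(tool()[0]["eef_pos"]); bores(p)
# tip pixel: topmost grey shank pixel in columns 308-324
f=p["frame"].astype(int); 
H,S,V=cv2.split(cv2.cvtColor(p["frame"],cv2.COLOR_RGB2HSV)); print(V[196:212:1,316], S[196:212,316]); print(V[208,304:330])
E
```

```text
t: 29.38
eef_pos: [0.5143, -0.0757, 0.1757]
tool_rot: [0.0, 1.0, -0.001, -0.001]
contact_force: [-0.3, 0.2, -1.4]
gripper_width: 0.279
[ 0.51435356 -0.07583295  0.1757789 ]
bore px [339.7 203.3] [333 197  15  14 170] xyz [ 0.5056 -0.0978  0.053 ] dia mm 13.4 hexfit [ 0.11    0.504  -0.0982 -0.0046] shift [-5.8 21.4 33.8]
bore px [311.3 147.2] [304 139  16  17 223] xyz [ 0.5558 -0.0726  0.053 ] dia mm 13.6 hexfit [ 0.0567  0.5547 -0.0726  0.7628] shift [44.3 -3.9 33.7]
bore px [178.4 136. ] [170 123  18  30 392] xyz [0.5639 0.0393 0.053 ] dia mm 15.1 hexfit [0.0871 0.5619 0.0674 0.4712] shift [  52.2 -115.8   33.7]
bore px [145.4  50.3] [129  39  33  23 480] xyz [0.631  0.0569 0.053 ] dia mm 25.7 hexfit [0.0554 0.6484 0.0812 0.7696] shift [ 119.3 -133.5   33.6]
[118 119 121 134 157 180 163 118  96  95  97  97  97  97  97  98] [128 124 126 131 136 139 116  58  13  13  13  16  16  16  16  16]
[148 148 153 154 150 133 114 112 110 106 104 100  97  96  94  94  94 123
 194 226 225 225 226 227 225 223]
```

```bash
python3 -m handwheel '[[[43.7,-3.4,15],[0,0,0],1],[[43.7,-3.4,20],[0,0,0],1],[[43.7,-3.4,25],[0,0,0],1],[[43.7,-3.4,25],[0,0,0],1],[[43.7,-3.4,25],[0,0,0],1],[[43.7,-3.4,31],[0,0,0],1],[[43.7,-3.4,37],[0,0,0],1],[[43.7,-3.4,43],[0,0,0],1],[[43.7,-3.4,49],[0,0,0],1],[[43.7,-3.4,55],[0,0,0],1],[[43.7,-3.4,58],[0,0,0],1],[[43.7,-3.4,61],[0,0,0],1],[[43.7,-3.4,64],[0,0,0],1],[[43.7,-3.4,65],[0,0,0],1],[[43.7,-3.4,65],[0,0,0],1]]'
```

```text
t: 30.68
eef_pos: [0.5585, -0.0717, 0.1111]
tool_rot: [0.0, 1.0, -0.0, -0.0]
contact_force: [0.5, 0.1, -1.3]
gripper_width: 0.284
```

Free at tip z≈.022: bush 2 looks through; go 7 mm deeper to confirm, then on to bush 3.

```bash
python3 -m handwheel '[[[0,0,4],[0,0,0],1],[[0,0,7],[0,0,0],1],[[0,0,7],[0,0,0],1],[[0,0,7],[0,0,0],1]]'
python3 -m handwheel '[[[0,0,-25],[0,0,0],1],[[0,0,-50],[0,0,0],1],[[0,0,-74],[0,0,0],1],[[0,0,-74],[0,0,0],1],[[-35,-139,-74],[0,0,0],1],[[-35,-139,-74],[0,0,0],1],[[-35,-139,-74],[0,0,0],1],[[-35,-139,-74],[0,0,0],1],[[-35,-139,-74],[0,0,0],1],[[-35,-139,-74],[0,0,0],1],[[-35,-139,-74],[0,0,0],1],[[-35,-139,-74],[0,0,0],1]]'
python3 - <<'E'
from h import *
p=cam("wrist"); print(tool()[0]["eef_pos"]); bores(p,roi=(.42,.75,-.03,.15))
H,S,V=cv2.split(cv2.cvtColor(p["frame"],cv2.COLOR_RGB2HSV)); print(V[196:212:1,316], S[196:212,316]); print(V[208,304:330])
E
```

```text
t: 31.02
eef_pos: [0.5585, -0.0717, 0.1041]
tool_rot: [0.0, 1.0, -0.0, -0.0]
contact_force: [-0.3, 0.6, -0.7]
gripper_width: 0.281
t: 32.02
eef_pos: [0.524, 0.0656, 0.1782]
tool_rot: [0.0, 1.0, -0.002, 0.0]
contact_force: [-0.4, -0.9, -0.9]
gripper_width: 0.276
[0.52403819 0.06559645 0.17822007]
bore px [312.7 150.4] [305 143  16  16 218] xyz [0.5624 0.0678 0.053 ] dia mm 13.8 hexfit [0.0671 0.5616 0.0675 0.5729] shift [41.1 -2.9 36.2]
bore px [294.3  41.4] [286  31  18  21 288] xyz [0.6477 0.0814 0.053 ] dia mm 14.1 hexfit [ 0.0625  0.6474  0.0815 -0.3082] shift [126.3 -16.8  36.2]
[155 155 155 155 156 156 138 112 100 100 101 101 100  99  99 100] [ 2  5  2  0  2  2  2  7 13 10 10 10 10  8 10 13]
[155 155 154 155 154 138 119 114 114 110 107 103 100  99  96  97  97 104
 140 164 164 164 164 162 163 162]
```

```bash
python3 -m handwheel '[[[40.7,-2.5,15],[0,0,0],1],[[40.7,-2.5,20],[0,0,0],1],[[40.7,-2.5,27],[0,0,0],1],[[40.7,-2.5,27],[0,0,0],1],[[40.7,-2.5,27],[0,0,0],1],[[40.7,-2.5,33],[0,0,0],1],[[40.7,-2.5,39],[0,0,0],1],[[40.7,-2.5,45],[0,0,0],1],[[40.7,-2.5,51],[0,0,0],1],[[40.7,-2.5,57],[0,0,0],1],[[40.7,-2.5,60],[0,0,0],1],[[40.7,-2.5,63],[0,0,0],1],[[40.7,-2.5,66],[0,0,0],1],[[40.7,-2.5,67],[0,0,0],1],[[40.7,-2.5,67],[0,0,0],1]]'
```

```text
t: 33.32
eef_pos: [0.5661, 0.0698, 0.1144]
tool_rot: [-0.0, 1.0, -0.001, 0.002]
contact_force: [-4.7, -1.1, 22.5]
gripper_width: 0.284
```

Bush 3 blind. Now bush 4.

```bash
python3 -m handwheel '[[[0,0,-25],[0,0,0],1],[[0,0,-50],[0,0,0],1],[[0,0,-67],[0,0,0],1],[[0,0,-67],[0,0,0],1],[[44,-13.5,-67],[0,0,0],1],[[44,-13.5,-67],[0,0,0],1],[[44,-13.5,-67],[0,0,0],1],[[44,-13.5,-67],[0,0,0],1],[[44,-13.5,-67],[0,0,0],1]]'
python3 - <<'E'
from h import *
p=cam("wrist"); print(tool()[0]["eef_pos"]); bores(p,roi=(.42,.75,-.03,.15))
H,S,V=cv2.split(cv2.cvtColor(p["frame"],cv2.COLOR_RGB2HSV)); print(V[196:212:1,316]); print(V[208,304:330])
E
```

```text
t: 34.07
eef_pos: [0.6074, 0.0827, 0.1776]
tool_rot: [0.0, 1.0, -0.001, -0.001]
contact_force: [-0.0, -0.4, -1.2]
gripper_width: 0.279
[0.60741955 0.08265664 0.17781387]
no hole
bore px [316.4 147.1] [309 139  16  17 228] xyz [0.6486 0.0816 0.053 ] dia mm 13.7 hexfit [0.0644 0.6481 0.0817 0.7526] shift [44.1  0.4 35.8]
[153 152 142 135 135 135 121 105  98  99  99  99  99  99  99  99]
[137 138 138 140 143 135 119 114 113 110 107 104  99  97  96  96  96  98
 110 121 118 119 120 121 121 116]
```

```bash
python3 -m handwheel '[[[43.7,0.9,15],[0,0,0],1],[[43.7,0.9,20],[0,0,0],1],[[43.7,0.9,27],[0,0,0],1],[[43.7,0.9,27],[0,0,0],1],[[43.7,0.9,27],[0,0,0],1],[[43.7,0.9,33],[0,0,0],1],[[43.7,0.9,39],[0,0,0],1],[[43.7,0.9,45],[0,0,0],1],[[43.7,0.9,51],[0,0,0],1],[[43.7,0.9,57],[0,0,0],1],[[43.7,0.9,60],[0,0,0],1],[[43.7,0.9,63],[0,0,0],1],[[43.7,0.9,66],[0,0,0],1],[[43.7,0.9,67],[0,0,0],1],[[43.7,0.9,67],[0,0,0],1]]'
```

```text
t: 35.37
eef_pos: [0.6521, 0.0823, 0.1111]
tool_rot: [0.0, 1.0, -0.0, -0.0]
contact_force: [-0.0, 0.5, -0.2]
gripper_width: 0.279
```

```bash
python3 -m handwheel '[[[0,0,4],[0,0,0],1],[[0,0,7],[0,0,0],1],[[0,0,7],[0,0,0],1],[[0,0,7],[0,0,0],1]]'
python3 -m handwheel '[[[0,0,-40],[0,0,0],1],[[0,0,-80],[0,0,0],1],[[0,0,-120],[0,0,0],1],[[-212,510,-131],[0,0,0],1],[[-212,510,-131],[0,0,0],1],[[-212,510,-131],[0,0,0],1],[[-212,510,-131],[0,0,0],1],[[-212,510,-131],[0,0,0],1],[[-212,510,-131],[0,0,0],1],[[-212,510,-131],[0,0,0],1],[[-212,510,-131],[0,0,0],1],[[-212,510,-131],[0,0,0],1],[[-212,510,-131],[0,0,0],1],[[-212,510,-131],[0,0,0],1],[[-212,510,-131],[0,0,0],1],[[-212,510,-131],[0,0,0],1],[[-212,510,-131],[0,0,0],1],[[-212,510,-131],[0,0,0],1],[[-212,510,-131],[0,0,0],1]]'
cat >> h.py <<'E'
def standhole(p):
    H,S,V=cv2.split(cv2.cvtColor(p["frame"],cv2.COLOR_RGB2HSV)); b=((H>95)&(H<130)&(S>90)).astype(np.uint8); o,r=tool()
    top=((b>0)&(V>110)).astype(np.uint8)
    for c in cv2.findContours(top,cv2.RETR_EXTERNAL,cv2.CHAIN_APPROX_NONE)[0]:
        if cv2.contourArea(c)<1000: continue
        k=np.zeros_like(b); cv2.drawContours(k,[c],-1,1,-1); d=((V<100)&(cv2.erode(k,np.ones((5,5)))>0)).astype(np.uint8)
        n,l,st,ce=cv2.connectedComponentsWithStats(d)
        for i in range(1,n):
            if st[i,4]>60:
                x,y,w,h=st[i,:4]; X=ray(p,x+(w-1)/2,y+(h-1)/2,.085); print("hole",st[i],X.round(4),"dia",np.linalg.norm(ray(p,x+w,y,.085)-ray(p,x,y,.085)).round(4),"shift",(1e3*(r.inv().apply(X-o["eef_pos"])-[-.0027,0,.089])).round(1))
    print("V col316",V[196:212,316],"row208",V[208,304:330])
E
python3 - <<'E'
from h import *
p=cam("wrist"); print(tool()[0]["eef_pos"]); standhole(p); save(p,"w12.png")
E
```

```text
t: 35.7
eef_pos: [0.6521, 0.0822, 0.1041]
tool_rot: [0.0, 1.0, -0.0, -0.0]
contact_force: [-0.1, 0.2, -1.8]
gripper_width: 0.28
t: 37.28
eef_pos: [0.4393, -0.4281, 0.2354]
tool_rot: [-0.0, 1.0, -0.001, 0.0]
contact_force: [0.4, 0.2, -1.1]
gripper_width: 0.281
[ 0.44037718 -0.42667982  0.23523666]
hole [304 138  18  17 226] [ 0.4789 -0.4255  0.085 ] dia 0.0168 shift [41.1 -1.1 61.3]
V col316 [195 195 194 192 191 189 155 111  93  94  96  95  94  94  96  95] row208 [190 190 190 191 190 164 121 106 106 103 102  98  94  93  93  92  91 108
 165 200 201 201 202 201 202 201]
```

View pics/w12.png

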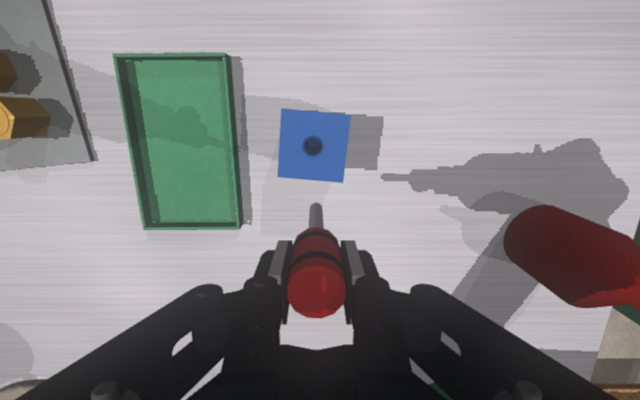

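Hole at (312,146) at (.479,-.4255), 16.8 mm wide as it should be. Insert and release.

```bash
python3 -m handwheel '[[[41,-1,30],[0,0,0],1],[[41,-1,45],[0,0,0],1],[[41,-1,50],[0,0,0],1],[[41,-1,50],[0,0,0],1],[[41,-1,50],[0,0,0],1],[[41,-1,58],[0,0,0],1],[[41,-1,66],[0,0,0],1],[[41,-1,76],[0,0,0],1],[[41,-1,90],[0,0,0],1],[[41,-1,104],[0,0,0],1],[[41,-1,118],[0,0,0],1],[[41,-1,128],[0,0,0],1],[[41,-1,134],[0,0,0],1],[[41,-1,136],[0,0,0],1],[[41,-1,136],[0,0,0],1],[[41,-1,136],[0,0,0],1]]'
python3 - <<'E'
from h import *
p=cam("wrist"); standhole(p)
E
```

```text
t: 38.67
eef_pos: [0.4809, -0.4269, 0.0996]
tool_rot: [0.0, 1.0, -0.0, 0.0]
contact_force: [1.4, -0.5, -0.2]
gripper_width: 0.279
V col316 [159 159 160 160 160 159 159 159 159 159 158 159 157 157 157 158] row208 [157 159 159 159 160 159 159 160 160 159 159 159 157 157 158 158 157 157
 167 176 178 176 176 176 175 175]
```

```bash
python3 -m handwheel '[[[0,0,0],[0,0,0],-0.2],[[0,0,0],[0,0,0],-0.2],[[0,0,0],[0,0,0],-0.2],[[0,0,0],[0,0,0],-0.2],[[0,0,-30],[0,0,0],-0.2],[[0,0,-60],[0,0,0],-0.2],[[0,0,-100],[0,0,0],-0.2],[[-11,-337,-130],[0,0,0],-0.8],[[-11,-337,-130],[0,0,0],-0.8],[[-11,-337,-130],[0,0,0],-0.8],[[-11,-337,-130],[0,0,0],-0.8],[[-11,-337,-130],[0,0,0],-0.8],[[-11,-337,-130],[0,0,0],-0.8],[[-11,-337,-130],[0,0,0],-0.8],[[-11,-337,-130],[0,0,0],-0.8],[[-11,-337,-130],[0,0,0],-0.8],[[-11,-337,-130],[0,0,0],-0.8],[[-11,-337,-130],[0,0,0],-0.8],[[-11,-337,-130],[0,0,0],-0.8]]'
python3 - <<'E'
from h import *
p=cam("wrist"); o=tool()[0]["eef_pos"]; print(o); survey(p); bores(p); save(p,"w13.png")
s=cam("scene"); d=viewer.outline_of(s,"pin_handle")[:1]
cyl=prism([(.013*np.cos(t),.013*np.sin(t)) for t in np.linspace(0,6.28,24)],.085,.130)
for e in d: print("handle",e["score"],e["rect"],fit(s,e["mask"],cyl,[0.]).round(4))
E
```

```text
t: 40.3
eef_pos: [0.4699, -0.0914, 0.2293]
tool_rot: [0.0, 1.0, -0.002, 0.0]
contact_force: [-0.7, -1.2, -0.2]
gripper_width: 0.902
[ 0.46987981 -0.09150792  0.22920885]
bush xy 0.5039 -0.0979 yaw 5 err 0.07 px 1502
bush xy 0.5547 -0.0728 yaw 43 err 0.05 px 1700
bush xy 0.5617 0.0674 yaw 40 err 0.10 px 2355
bush xy 0.6492 0.0815 yaw 42 err 0.03 px 1268
bore px [321.3 148.1] [315 142  14  14 158] xyz [ 0.504  -0.0978  0.053 ] dia mm 14.3 hexfit [ 0.0702  0.5039 -0.0979  0.0924] shift [36.9  5.6 87.2]
bore px [295.9  96.3] [289  89  15  16 184] xyz [ 0.5546 -0.0728  0.053 ] dia mm 14.7 hexfit [ 0.0535  0.5547 -0.0728  0.7573] shift [ 87.3 -19.6  87.2]
bore px [180.   91.5] [173  78  15  28 298] xyz [0.5595 0.0399 0.053 ] dia mm 14.6 hexfit [0.1028 0.5617 0.0674 0.6998] shift [  91.9 -132.3   87.1]
bore px [151.4  10.7] [135   0  31  24 509] xyz [0.6283 0.0585 0.053 ] dia mm 28.2 hexfit [0.0327 0.6492 0.0815 0.7252] shift [ 160.6 -151.2   87.1]
handle 0.6 [172.6, 152.4, 10.1, 16.3] [ 0.2099  0.4804 -0.4257 -0.021 ]
```

View pics/w13.png

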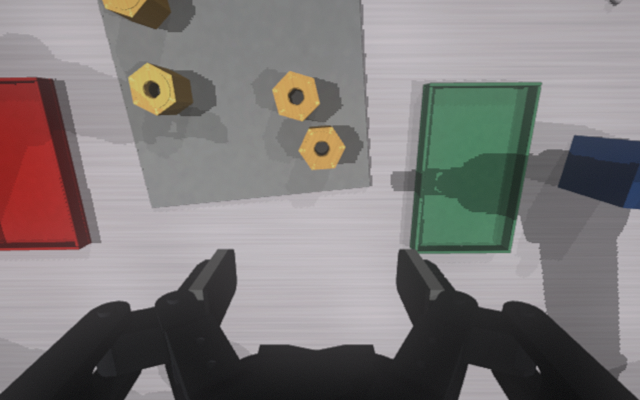

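Plate: B1 (321,148), B2 (296,96), B3 (152,90), B4 (135,5); the green tray is clear. The handle reads as at the start. Grasp B1 (blind) across the flats away from B2.

```bash
python3 -m handwheel '[[[34,6,130],[0,0,-35],-0.5],[[34,6,130],[0,0,-35],-0.5],[[34,6,130],[0,0,-35],-0.5],[[34,6,130],[0,0,-35],-0.5],[[34,6,130],[0,0,-35],-0.5],[[34,6,130],[0,0,-35],-0.5],[[34,6,160],[0,0,-35],-0.5],[[34,6,190],[0,0,-35],-0.5],[[34,6,214],[0,0,-35],-0.5],[[34,6,214],[0,0,-35],-0.5],[[34,6,214],[0,0,-35],-0.5],[[34,6,214],[0,0,-35],1],[[34,6,214],[0,0,-35],1],[[34,6,214],[0,0,-35],1],[[34,6,214],[0,0,-35],1],[[34,6,214],[0,0,-35],1],[[34,6,214],[0,0,-35],1]]' 60
python3 -m handwheel '[[[0,0,-30],[0,0,0],1],[[0,0,-60],[0,0,0],1],[[0,0,-90],[0,0,0],1],[[0,0,-90],[0,0,0],1],[[0,0,-90],[0,0,0],1]]'
python3 - <<'E'
from h import *
print(delta([.436,.261,.011]))
E
```

```text
t: 41.87
eef_pos: [0.5057, -0.096, 0.0173]
tool_rot: [0.001, 0.954, 0.3, 0.002]
contact_force: [-1.3, -1.1, 7.3]
gripper_width: 0.482
t: 42.28
eef_pos: [0.5055, -0.0957, 0.1076]
tool_rot: [0.001, 0.954, 0.3, 0.002]
contact_force: [0.7, -0.1, -2.6]
gripper_width: 0.482
[ 146.9 -332.5   96.2]
```

```bash
python3 -m handwheel '[[[147,-333,0],[0,0,35],1],[[147,-333,0],[0,0,35],1],[[147,-333,0],[0,0,35],1],[[147,-333,0],[0,0,35],1],[[147,-333,0],[0,0,35],1],[[147,-333,0],[0,0,35],1],[[147,-333,0],[0,0,35],1],[[147,-333,0],[0,0,35],1],[[147,-333,0],[0,0,35],1],[[147,-333,0],[0,0,35],1],[[147,-333,0],[0,0,35],1],[[147,-333,40],[0,0,35],1],[[147,-333,70],[0,0,35],1],[[147,-333,85],[0,0,35],1],[[147,-333,92],[0,0,35],1],[[147,-333,93],[0,0,35],1],[[147,-333,93],[0,0,35],1],[[147,-333,93],[0,0,35],1]]'
python3 - <<'E'
from h import *
print(tool()[0]["eef_pos"],delta([.436,.261,.0135]))
E
```

```text
t: 43.78
eef_pos: [0.4316, 0.2587, 0.0125]
tool_rot: [0.002, 1.0, -0.001, -0.002]
contact_force: [-6.7, -4.4, 12.8]
gripper_width: 0.485
[0.43161692 0.2586933  0.01247818] [ 4.4 -2.3 -1.1]
```

```bash
python3 -m handwheel '[[[0,0,-1],[0,0,0],-0.4],[[0,0,-1],[0,0,0],-0.4],[[0,0,-1],[0,0,0],-0.4],[[0,0,-1],[0,0,0],-0.4],[[0,0,-30],[0,0,0],-0.4],[[0,0,-70],[0,0,0],-0.4],[[0,0,-110],[0,0,0],-0.5],[[45,325,-215],[0,0,0],-0.5],[[45,325,-215],[0,0,0],-0.5],[[45,325,-215],[0,0,0],-0.5],[[45,325,-215],[0,0,0],-0.5],[[45,325,-215],[0,0,0],-0.5],[[45,325,-215],[0,0,0],-0.5],[[45,325,-215],[0,0,0],-0.5],[[45,325,-215],[0,0,0],-0.5],[[45,325,-215],[0,0,0],-0.5],[[45,325,-215],[0,0,0],-0.5],[[45,325,-215],[0,0,0],-0.5],[[45,325,-215],[0,0,0],-0.5]]'
python3 - <<'E'
from h import *
p=cam("wrist"); survey(p); save(p,"w14.png"); print("red tray"); survey(p,.004,(.37,.6,.19,.34))
print(delta([.5546,-.0728,.014]))
E
```

```text
t: 45.37
eef_pos: [0.4781, -0.0618, 0.2267]
tool_rot: [-0.0, 1.0, 0.001, -0.001]
contact_force: [-0.4, -0.2, 0.0]
gripper_width: 0.75
bush xy 0.5546 -0.0725 yaw 45 err 0.06 px 1681
bush xy 0.5618 0.0675 yaw 39 err 0.11 px 2174
bush xy 0.6493 0.0815 yaw 42 err 0.05 px 1607
red tray
offcut 2 xy 0.5536 0.2506 yaw 144 err 0.89 px 16545
bush xy 0.4292 0.2581 yaw 24 err 0.07 px 2380
[ 76.8  11.5 212.5]
```

B1 stands at (.429,.258) in the red tray. B2 (through) to green.

```bash
python3 -m handwheel '[[[77,11,120],[0,0,-14],-0.5],[[77,11,120],[0,0,-14],-0.5],[[77,11,120],[0,0,-14],-0.5],[[77,11,120],[0,0,-14],-0.5],[[77,11,120],[0,0,-14],-0.5],[[77,11,160],[0,0,-14],-0.5],[[77,11,190],[0,0,-14],-0.5],[[77,11,212],[0,0,-14],-0.5],[[77,11,212],[0,0,-14],-0.5],[[77,11,212],[0,0,-14],-0.5],[[77,11,212],[0,0,-14],1],[[77,11,212],[0,0,-14],1],[[77,11,212],[0,0,-14],1],[[77,11,212],[0,0,-14],1],[[77,11,212],[0,0,-14],1],[[77,11,212],[0,0,-14],1]]' 60
python3 -m handwheel '[[[0,0,-30],[0,0,0],1],[[0,0,-60],[0,0,0],1],[[0,0,-90],[0,0,0],1],[[0,0,-90],[0,0,0],1],[[0,0,-90],[0,0,0],1]]'
python3 - <<'E'
from h import *
print(delta([.434,-.274,.0135]))
E
```

```text
t: 46.75
eef_pos: [0.5571, -0.0739, 0.0177]
tool_rot: [-0.0, 0.993, 0.122, 0.002]
contact_force: [-0.9, 1.4, 7.5]
gripper_width: 0.482
t: 47.17
eef_pos: [0.557, -0.0746, 0.1079]
tool_rot: [0.0, 0.993, 0.122, 0.003]
contact_force: [-0.7, 0.2, -3.3]
gripper_width: 0.48
[-167.9  163.8   93.7]
```

```bash
python3 -m handwheel '[[[-168,164,0],[0,0,14],1],[[-168,164,0],[0,0,14],1],[[-168,164,0],[0,0,14],1],[[-168,164,0],[0,0,14],1],[[-168,164,0],[0,0,14],1],[[-168,164,0],[0,0,14],1],[[-168,164,0],[0,0,14],1],[[-168,164,0],[0,0,14],1],[[-168,164,40],[0,0,14],1],[[-168,164,70],[0,0,14],1],[[-168,164,85],[0,0,14],1],[[-168,164,91],[0,0,14],1],[[-168,164,92],[0,0,14],1],[[-168,164,92],[0,0,14],1],[[-168,164,92],[0,0,14],1]]'
python3 -m handwheel '[[[0,0,-1],[0,0,0],-0.4],[[0,0,-1],[0,0,0],-0.4],[[0,0,-1],[0,0,0],-0.4],[[0,0,-1],[0,0,0],-0.4],[[0,0,-30],[0,0,0],-0.4],[[0,0,-70],[0,0,0],-0.4],[[0,0,-110],[0,0,0],-0.5],[[60,-330,-215],[0,0,0],-0.5],[[60,-330,-215],[0,0,0],-0.5],[[60,-330,-215],[0,0,0],-0.5],[[60,-330,-215],[0,0,0],-0.5],[[60,-330,-215],[0,0,0],-0.5],[[60,-330,-215],[0,0,0],-0.5],[[60,-330,-215],[0,0,0],-0.5],[[60,-330,-215],[0,0,0],-0.5],[[60,-330,-215],[0,0,0],-0.5],[[60,-330,-215],[0,0,0],-0.5],[[60,-330,-215],[0,0,0],-0.5],[[60,-330,-215],[0,0,0],-0.5]]'
python3 - <<'E'
from h import *
p=cam("wrist"); survey(p);  print("trays"); survey(p,.004,(.37,.6,.19,.34)); survey(p,.004,(.35,.6,-.36,-.19))
print(delta([.5618,.0675,.014]))
E
```

```text
t: 48.42
eef_pos: [0.4305, -0.2709, 0.0136]
tool_rot: [-0.002, 1.0, 0.001, -0.002]
contact_force: [-7.3, 5.5, 14.2]
gripper_width: 0.486
t: 50.0
eef_pos: [0.4918, 0.0546, 0.2279]
tool_rot: [0.0, 1.0, -0.001, -0.0]
contact_force: [-0.2, 0.4, -0.0]
gripper_width: 0.751
bush xy 0.5616 0.0674 yaw 32 err 0.06 px 1640
bush xy 0.6496 0.0816 yaw 41 err 0.03 px 2018
trays
offcut 2 xy 0.5533 0.2959 yaw 148 err 0.92 px 18473
bush xy 0.4293 0.2582 yaw 29 err 0.10 px 1867
bush xy 0.4292 -0.2718 yaw 35 err 0.06 px 2334
[ 70.3 -13.8 213.7]
```

```bash
python3 -m handwheel '[[[70,-14,120],[0,0,-3],-0.5],[[70,-14,120],[0,0,-3],-0.5],[[70,-14,120],[0,0,-3],-0.5],[[70,-14,120],[0,0,-3],-0.5],[[70,-14,120],[0,0,-3],-0.5],[[70,-14,160],[0,0,-3],-0.5],[[70,-14,190],[0,0,-3],-0.5],[[70,-14,213],[0,0,-3],-0.5],[[70,-14,213],[0,0,-3],-0.5],[[70,-14,213],[0,0,-3],-0.5],[[70,-14,213],[0,0,-3],1],[[70,-14,213],[0,0,-3],1],[[70,-14,213],[0,0,-3],1],[[70,-14,213],[0,0,-3],1],[[70,-14,213],[0,0,-3],1],[[70,-14,213],[0,0,-3],1]]' 60
python3 -m handwheel '[[[0,0,-30],[0,0,0],1],[[0,0,-60],[0,0,0],1],[[0,0,-90],[0,0,0],1],[[0,0,-90],[0,0,0],1],[[0,0,-90],[0,0,0],1]]'
python3 - <<'E'
from h import *
print(delta([.52,.263,.0135]))
E
```

```text
t: 51.38
eef_pos: [0.5641, 0.0694, 0.0179]
tool_rot: [-0.0, 1.0, 0.026, 0.002]
contact_force: [-1.1, -0.8, 7.2]
gripper_width: 0.483
t: 51.8
eef_pos: [0.5638, 0.07, 0.1081]
tool_rot: [-0.001, 1.0, 0.026, 0.003]
contact_force: [-0.2, 0.4, -3.0]
gripper_width: 0.486
[ -34.3 -194.8   94.7]
```

```bash
python3 -m handwheel '[[[-34,-195,0],[0,0,3],1],[[-34,-195,0],[0,0,3],1],[[-34,-195,0],[0,0,3],1],[[-34,-195,0],[0,0,3],1],[[-34,-195,0],[0,0,3],1],[[-34,-195,0],[0,0,3],1],[[-34,-195,0],[0,0,3],1],[[-34,-195,40],[0,0,3],1],[[-34,-195,70],[0,0,3],1],[[-34,-195,85],[0,0,3],1],[[-34,-195,91],[0,0,3],1],[[-34,-195,91],[0,0,3],1],[[-34,-195,91],[0,0,3],1]]'
python3 -m handwheel '[[[0,0,-1],[0,0,0],-0.4],[[0,0,-1],[0,0,0],-0.4],[[0,0,-1],[0,0,0],-0.4],[[0,0,-1],[0,0,0],-0.4],[[0,0,-30],[0,0,0],-0.4],[[0,0,-70],[0,0,0],-0.4],[[0,0,-110],[0,0,0],-0.5],[[60,188,-215],[0,0,0],-0.5],[[60,188,-215],[0,0,0],-0.5],[[60,188,-215],[0,0,0],-0.5],[[60,188,-215],[0,0,0],-0.5],[[60,188,-215],[0,0,0],-0.5],[[60,188,-215],[0,0,0],-0.5],[[60,188,-215],[0,0,0],-0.5],[[60,188,-215],[0,0,0],-0.5],[[60,188,-215],[0,0,0],-0.5]]'
python3 - <<'E'
from h import *
p=cam("wrist"); survey(p);  print("trays"); survey(p,.004,(.37,.6,.19,.34))
print(delta([.6485,.0816,.014]))
E
```

```text
t: 52.88
eef_pos: [0.5185, 0.2605, 0.0143]
tool_rot: [0.001, 1.0, -0.002, -0.0]
contact_force: [-1.1, -0.2, -2.7]
gripper_width: 0.483
t: 54.22
eef_pos: [0.5773, 0.0762, 0.2285]
tool_rot: [-0.0, 1.0, 0.001, -0.001]
contact_force: [0.3, 0.4, -0.4]
gripper_width: 0.746
bush xy 0.6478 0.0815 yaw 43 err 0.06 px 1636
trays
offcut 2 xy 0.5555 0.2986 yaw 164 err 0.89 px 11432
bush xy 0.4343 0.2565 yaw 47 err 0.39 px 1128
bush xy 0.5166 0.2599 yaw 30 err 0.09 px 1814
[ 71.8  -4.8 214.2]
```

```bash
python3 -m handwheel '[[[71.5,-5,120],[0,0,-13],-0.5],[[71.5,-5,120],[0,0,-13],-0.5],[[71.5,-5,120],[0,0,-13],-0.5],[[71.5,-5,120],[0,0,-13],-0.5],[[71.5,-5,120],[0,0,-13],-0.5],[[71.5,-5,160],[0,0,-13],-0.5],[[71.5,-5,190],[0,0,-13],-0.5],[[71.5,-5,213],[0,0,-13],-0.5],[[71.5,-5,213],[0,0,-13],-0.5],[[71.5,-5,213],[0,0,-13],-0.5],[[71.5,-5,213],[0,0,-13],1],[[71.5,-5,213],[0,0,-13],1],[[71.5,-5,213],[0,0,-13],1],[[71.5,-5,213],[0,0,-13],1],[[71.5,-5,213],[0,0,-13],1],[[71.5,-5,213],[0,0,-13],1]]' 60
python3 -m handwheel '[[[0,0,-30],[0,0,0],1],[[0,0,-60],[0,0,0],1],[[0,0,-90],[0,0,0],1],[[0,0,-90],[0,0,0],1],[[0,0,-90],[0,0,0],1]]'
python3 - <<'E'
from h import *
print(delta([.517,-.275,.0135]))
E
```

```text
t: 55.6
eef_pos: [0.6514, 0.0805, 0.0192]
tool_rot: [-0.001, 0.994, 0.113, 0.002]
contact_force: [-1.1, 0.8, 7.2]
gripper_width: 0.484
t: 56.02
eef_pos: [0.6512, 0.0798, 0.1093]
tool_rot: [-0.0, 0.994, 0.113, 0.003]
contact_force: [-0.2, 0.0, -3.7]
gripper_width: 0.482
[-210.8  315.7   94.7]
```

```bash
python3 -m handwheel '[[[-211,316,0],[0,0,13],1],[[-211,316,0],[0,0,13],1],[[-211,316,0],[0,0,13],1],[[-211,316,0],[0,0,13],1],[[-211,316,0],[0,0,13],1],[[-211,316,0],[0,0,13],1],[[-211,316,0],[0,0,13],1],[[-211,316,0],[0,0,13],1],[[-211,316,0],[0,0,13],1],[[-211,316,0],[0,0,13],1],[[-211,316,0],[0,0,13],1],[[-211,316,40],[0,0,13],1],[[-211,316,70],[0,0,13],1],[[-211,316,85],[0,0,13],1],[[-211,316,91],[0,0,13],1],[[-211,316,91],[0,0,13],1],[[-211,316,91],[0,0,13],1]]'
python3 -m handwheel '[[[0,0,-1],[0,0,0],-0.4],[[0,0,-1],[0,0,0],-0.4],[[0,0,-1],[0,0,0],-0.4],[[0,0,-1],[0,0,0],-0.4],[[0,0,-30],[0,0,0],-0.4],[[0,0,-70],[0,0,0],-0.4],[[0,0,-110],[0,0,0],-0.5],[[-37,-205,-370],[0,0,0],-0.5],[[-37,-205,-370],[0,0,0],-0.5],[[-37,-205,-370],[0,0,0],-0.5],[[-37,-205,-370],[0,0,0],-0.5],[[-37,-205,-370],[0,0,0],-0.5],[[-37,-205,-370],[0,0,0],-0.5],[[-37,-205,-370],[0,0,0],-0.5],[[-37,-205,-370],[0,0,0],-0.5],[[-37,-205,-370],[0,0,0],-0.5],[[-37,-205,-370],[0,0,0],-0.5]]'
python3 - <<'E'
from h import *
p=cam("wrist"); survey(p,.004,(.35,.6,.19,.34)); survey(p,.004,(.35,.6,-.36,-.19)); save(p,"w15.png")
for n in("scene","side"):
    s=cam(n); print(n)
    for t in("tray_green","tray_red"):
        d=viewer.outline_of(s,t)[0]; print(t,fit(s,d["mask"],box(.2,.12,0,.022),[0.]).round(3))
    d=viewer.outline_of(s,"pin_handle")[0]; print("handle",d["rect"])
E
```

```text
t: 57.43
eef_pos: [0.5148, -0.274, 0.015]
tool_rot: [-0.001, 1.0, 0.0, -0.0]
contact_force: [-0.2, 1.3, -0.9]
gripper_width: 0.486
t: 58.85
eef_pos: [0.4788, -0.0693, 0.3873]
tool_rot: [-0.0, 1.0, 0.001, 0.002]
contact_force: [-0.7, -0.4, -0.4]
gripper_width: 0.747
offcut 2 xy 0.5518 0.2946 yaw 145 err 0.92 px 9553
bush xy 0.4292 0.2580 yaw 23 err 0.11 px 974
bush xy 0.5158 0.2602 yaw 11 err 0.11 px 1130
bush xy 0.4290 -0.2719 yaw 28 err 0.11 px 824
bush xy 0.5122 -0.2754 yaw 41 err 0.10 px 928
scene
tray_green [ 0.261  0.471 -0.272  0.007]
tray_red [0.322 0.475 0.264 0.005]
handle [173.2, 150.4, 16.8, 20.2]
side
tray_green [ 0.229  0.47  -0.272  0.01 ]
tray_red [0.313 0.475 0.263 0.025]Traceback (most recent call last):
  File "<stdin>", line 7, in <module>
IndexError: list index out of range
```

View pics/w15.png

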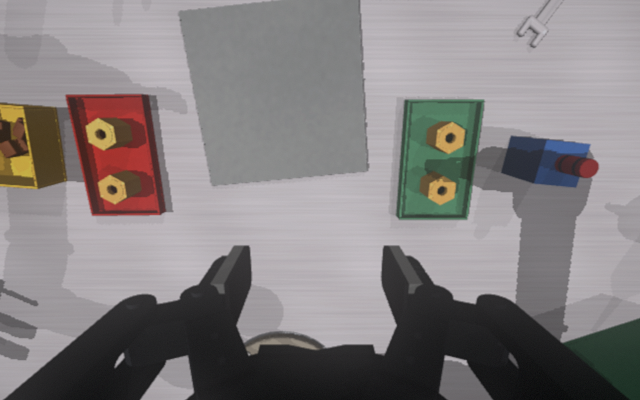

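Two bushes upright in each tray, plate empty, handle on the stand (585,167). I'll compare the handle with the start picture numerically, then hand in.

Run:
```python
from h import *
for n in("scene","side"):
    s=cam(n); a=cv2.imread(f"pics/{n}0.png")[:,:,::-1]; r=(155,135,40,50) if n=="scene" else (340,345,40,54)
    for f in(a,s["frame"]):
        c=f[r[1]:r[1]+r[3],r[0]:r[0]+r[2]]; H,S,V=cv2.split(cv2.cvtColor(np.ascontiguousarray(c),cv2.COLOR_RGB2HSV)); m=((H<8)|(H>172))&(S>110); v,u=np.nonzero(m); print(n,m.sum(),u.min()+r[0],u.max()+r[0],v.min()+r[1],v.max()+r[1])
```

```text
scene 46 168 175 144 150
scene 31 167 173 145 150
side 239 353 368 362 381
side 241 354 369 362 382
```

```bash
python3 -c "
from station import bot; print(bot.hand_in())"
```

```text
the job is handed in; nothing more can be done
None
```

The job was handed in at about 59 s of the 210 s, and my last checks found everything where it should be.

- **Offcuts:** all four are in the yellow scrap bin; a wrist picture taken after the fourth drop shows them there.
- **Probing:** two bushes are blind and two are through. The blind ones are those first seen at (0.504, -0.098) and (0.562, 0.068). In both, the pin stopped about 28 mm down with 34 N and 22 N. In the through ones, at (0.555, -0.073) and (0.648, 0.082), it went about 38 mm down without force.
- **Knocked bush:** the bush at (0.586, -0.086) was knocked to (0.555, -0.073) during the run. I measured it again before probing and gripping it.
- **Bushes:** the two blind ones stand in the red tray and the two through ones in the green tray. The last wrist picture shows all four upright, with silhouette fits at tray-floor height and the plate empty.
- **Gauge:** it was released with the tool within 1 mm of the height it had when first gripped in the stand. In the side camera the handle is within 1 pixel of its start position.
- **Checks that disagreed or failed:**
    - The network's last outline of the handle in the scene picture was larger than before, and it missed the handle in the side picture. I used a colour comparison with the start pictures instead: the side view agrees, and the scene view shows the handle within 2 pixels but with a smaller red area (31 against 46 pixels).
    - The colour search took the red tray itself for an offcut, with a very poor fit; I disregarded it.

I viewed 16 pictures against the budget of 14.

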